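# Put the lath away in the stayed chest

## Task

Put the wooden lath away in the lidded plywood chest: raise the lid until its folding stay locks and holds it up by itself, then lay the lath on the chest's floor. Then break the stay by pushing its knee knob well back through straight while the lid still stands up, and lower the lid gently until it is fully shut, without letting it drop. Do not disturb the other things on the table.

Things in the scene. Friction and masses are not known exactly. Their poses are not given: they have to be found in the camera images.
- chest: Fixed plywood chest, 200 mm deep (its x), 250 mm wide (its y), 80 mm high, walls and floor 9 mm, steel corner straps. Origin: centre of its underside, on the table; +x points from the handle side to the hinge side, turned up to 0.25 rad from world x. Lid hinge line: parallel to its y at x = 100, z = 80 mm. Stay's lower pivot: on its right side (-y) at x = -20, z = 35 mm.
- chest_floor (a point): Centre of the chest's inner floor, 9 mm above the table; axes as the chest's.
- lid (a joint): Lid angle, rad: 0 shut, grows as the front edge rises; board 206 x 250 x 12 mm, 0.55 kg. The stay stops it at about 1.40 (stay straight); locked it stands at 1.36. The hinge has friction (0.15 N m): with the stay broken the lid stands by itself above about 1.2 rad; below about 1.0 it falls and slams unless held.
- lid_handle (a point): Centre of the lid's U-shaped handle: a round dark steel tube 16 mm thick, 86 mm long, turning freely on its rod, parallel to the chest's y, 38 mm clear of the lid's front edge. It is 252 mm from the hinge line: in front of the chest, 87 mm over the table, with the lid shut; on top of the raised lid, near 328 mm. Axes turn with the lid; shut they are the chest's.
- stay (a joint): Knee of the folding stay, rad: 0 folded (lid shut), 2.56 links straight, 2.91 at its stop (locked, 0.35 past straight). A weak spring pulls it to the stop: raise the lid to the stop, let go, and it locks. To break it push the knob away from the robot and down; 16 mm brings it to straight; it springs back if left above 2.3; below about 1.7 the lid comes down so far that it falls.
- stay_knob (a point): Centre of the stay's knee knob: dark steel pin 18 mm thick, 36 mm long, parallel to the chest's y, on the chest's right side (-y), 174 mm from its middle plane. Locked, it is 119 mm over the table, 73 mm nearer the robot than the raised lid. It swings on the lower link, 92 mm from the lower pivot, over the top towards the hinge.
- lath: Offcut of plain wooden lath, 160 mm long (its y), 30 mm wide (its x), 12 mm thick, 40 g, lying flat on the table to the left or right of the chest. Origin: centre of its underside.
- clay_block: Bystander: brick-red clay block, 61 x 91 x 55 mm, on the other side of the chest from the lath. Origin: centre of its underside. Leave alone.
- tape_roll: Bystander: roll of masking tape, 66 mm across, 19 mm high, lying behind on the left. Leave alone.
Not all that is in view belongs to the job. Of the things like the lath, leave any that is blue; of the rest the larger one is meant.

How it is judged:
By the outcome, as a careful person would: the job done as asked, in the order asked, and still so for the second after the job is handed in, with the robot touching nothing.
It also fails if it takes over 72 s, if anything falls off the work surface, if the arm or the gripper's body presses on something with over 40 N, if the wrist force passes 120 N, or if a joint passes its speed limit or range.

## Robot

A 6-joint arm with a two-finger parallel gripper is mounted at the origin on a cart in front of the work surface, level with it; the furniture and walls round the work are solid. World frame = base frame: x ahead of the robot, y to its left, z up, the work surface at z = 0. Lengths are in mm, angles in rad, forces in N, time in s.
With the tool pointing down it reaches from about 300 to 775 mm from the base axis. Payload 14.6 kg.
Tool frame: the origin (TCP) lies midway between the tips of the shut fingers; the grasp point (between the pads) lies 19 mm behind it (manip.grip_point_offset is the distance from the TCP to the grasp point, in mm); x points along the fingers, z is the direction in which the jaws open and shut, and the axes are right-handed (so a half turn about x gives the same grasp; the last joint's range is limited). The gripper opens to 94 mm and grips with 3 to 60 N. Pads are 16 mm wide; open, the fingers measure 119 mm over their backs; the gripper's body (75 mm by 177 mm) begins 78 mm behind the grasp point.
Start: joints at [-1.188, 0.3, 1.521, -0, 1.321, -0.067], TCP at [239.124, -495.287, 205.446] pointing down, gripper open.
Joint ranges: [-3.03, 3.03], [-0.79, 2.21], [0.23, 2.52], [-1.04, 4.18], [0, 3.07], [-2.55, 2.55]. Speed limits (rad/s): [2.22, 2.22, 2.57, 3.14, 3.14, 3.14].

## Interface

Orientations are given as [roll, pitch, yaw] about the fixed x, y, z axes, in that order (R = Rz(yaw) Ry(pitch) Rx(roll)).
In Python, from cell import manip, camera, calibration, order gives the robot as it stands.
- The arm moves only by the tool jog_arm, never from a script. Its arguments are lists of equal length, an entry for each row: "turn": the turn, a rotation vector about the tool's x, y, z in degrees, a list of three; "dp": the shift along the tool's x, y, z in cm, a list of three; "gripper": the closure, from 0 (fully open) to 1 (shut). In form: {"turn": [[ax, ay, az], ...], "dp": [[tx, ty, tz], ...], "gripper": [gripper, ...]}. A call has 1 to 8 rows; each row shifts and turns the pose as measured when the row begins, along the tool's axes as they then stand; what a row does not reach is not made up. A row lasts 1/8 s, in which the tool goes at most 62.5 mm and 10.7 degrees, less where a joint would pass 70% of its speed; a pose out of reach is approached as far as the arm can. A call is refused whole if a number of a shift passes 6.25 or a number of a turn 10.7, either way. A call with a gripper value outside its range is refused whole. The fingers move at their own pace and stop on an object; "grip_force" is the grip in N (left out, the last holds). Time passes only in rows, so rows that do not move let the fingers close. It gives the time, the measured TCP pose, the force and the opening at its end, in the units of the state.
- manip.read_state(): the state, without advancing time (a new reading comes with each control period).
- camera(name): name is "scene" or "top" or "wrist"; returns (picture, depth): 400x640x3 uint8, red, green, blue; 400x640 float32, mm along the optical axis (not along the pixel's ray), 0 where there is no reading.
- calibration(name): a dict with "K" (3x3 intrinsics, pixels), "world_from_camera" (4x4, takes a point from camera to world coordinates). Camera axes: x right, y down, z forward; pixel columns grow to the right and rows downward; lengths in mm; the calibration is good to about 2 mm. A picture is of the moment at which its call begins: read the wrist's pose just before it. calibration takes no time and is no camera call; for the wrist camera it gives the pose at the moment of the call.
- order.sign_off(): hands the job in, once; it reports no verdict.
The state is a dict: "clock": time; "joints": joint angles; "qd": joint speeds; "effort": joint torques, N m; "eef_pos": TCP position; "eef_rot": TCP orientation; "wrist_force": force on the tool from outside, world axes, zero at the start; "moment": the same for the moment, N m; "finger_gap": finger opening in mm.
Only numpy, scipy, OpenCV 4.12 (cv2) and the standard library are available. Lean on these libraries where they do the work, as an engineer would, in place of code of your own. Each camera call takes 0.05 s, during which the arm holds its last target.

## Working session

There is one attempt and no reset: what is moved stays moved. The work goes in short steps, Python scripts to look and compute and a tool call to move; the robot and the scene stay as the last step left them, time stands still between calls to the robot, and variables do not carry over. Pictures are saved under pics/ and viewed, and the job is handed in when it is done.

Besides the shell and the picture viewer there is one more tool, called after "Call:" in YAML: its name, and indented under it one key for each argument. jog_arm: Moves the arm, as the interface text tells. Its arguments: {"type":"object","properties":{"turn":{"type":"array","items":{"type":"array","items":{"type":"number"}}},"dp":{"type":"array","items":{"type":"array","items":{"type":"number"}}},"gripper":{"type":"array","items":{"type":"number"}},"grip_force":{"type":"number"}},"required":["turn","dp","gripper"]}

```bash
ls; mkdir -p pics
python3 - <<'E'
from cell import manip,camera,calibration
import cv2,numpy as np
for n in ("scene","top"):
    p,d=camera(n); cv2.imwrite(f"pics/{n}0.png",p[:,:,::-1]); np.save(f"pics/{n}0.npy",d)
    c=calibration(n); print(n,np.round(c["K"],1).tolist(),np.round(c["world_from_camera"],3).tolist())
s=manip.read_state(); print(s, manip.grip_point_offset)
E
```

```text
pics
scene [[511.3, 0.0, 317.9], [0.0, 511.3, 201.2], [0.0, 0.0, 1.0]] [[-0.857, -0.3, 0.419, -59.772], [-0.516, 0.498, -0.697, 1015.868], [0.0, -0.814, -0.581, 927.651], [0.0, 0.0, 0.0, 1.0]]
top [[365.4, 0.0, 320.7], [0.0, 365.4, 194.6], [0.0, 0.0, 1.0]] [[-0.026, -0.999, 0.043, 510.153], [-1.0, 0.026, -0.006, -2.377], [0.005, -0.044, -0.999, 1086.557], [0.0, 0.0, 0.0, 1.0]]
{'clock': 0.1, 'joints': array([-1.18761656e+00,  3.00372711e-01,  1.52150777e+00,  2.22821385e-05,
        1.32072904e+00, -6.65734627e-02]), 'qd': array([-0.00032522, -0.00205804, -0.0017654 , -0.00056973,  0.00270471,
       -0.00019537]), 'effort': array([ 2.43536333e-04, -5.32644403e+01, -3.53283119e+01,  7.09220138e-02,
        2.34943052e-02, -4.18724460e-05]), 'eef_pos': array([ 239.03534643, -495.07589603,  204.97131959]), 'eef_rot': array([3.05379688, 1.56977923, 1.93274826]), 'wrist_force': array([ 0.44933191,  0.09272743, -0.11117704]), 'moment': array([-0.03288263, -0.0310742 ,  0.01636739]), 'finger_gap': 94.05786528677086} 18.8
```

View pics/scene0.png

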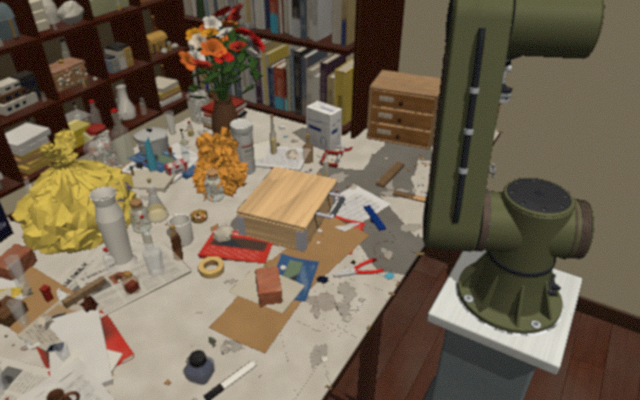

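View pics/top0.png

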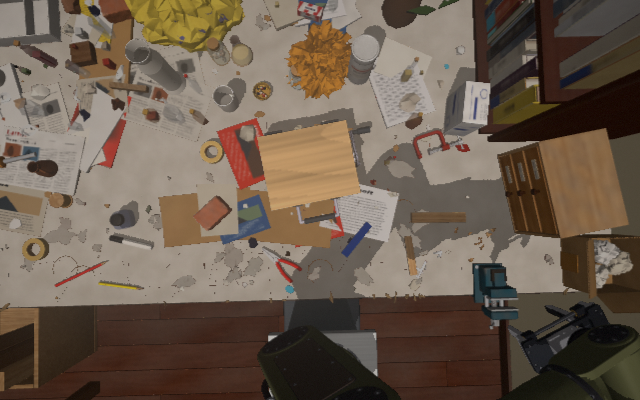

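In the top view the lath candidates are: blue at (356,239), long brown at (438,217), and shorter brown at (410,255). The brown one at (438,217) is about 55 px ≈ 160 mm, so it is the larger non-blue one. I'll confirm with a crop and measure.

```bash
cat > h.py <<'E'
import numpy as np,cv2
from scipy.spatial.transform import Rotation as Ro
def cast(c,u,v,z):
    K=c["K"];T=np.array(c["world_from_camera"]);r=T[:3,:3]@np.linalg.inv(K)@np.array([u,v,1.0]);o=T[:3,3]
    return o+r*(z-o[2])/r[2]
def proj(c,p):
    T=np.linalg.inv(np.array(c["world_from_camera"]));q=T[:3,:3]@np.array(p,float)+T[:3,3];k=np.array(c["K"])@q;return k[:2]/k[2]
def cloud(c,d):
    T=np.array(c["world_from_camera"]);v,u=np.mgrid[0:d.shape[0],0:d.shape[1]]
    K=np.array(c["K"]);P=np.stack([(u-K[0,2])/K[0,0]*d,(v-K[1,2])/K[1,1]*d,d],-1)
    W=P@T[:3,:3].T+T[:3,3];W[d<=0]=np.nan;return W
E
python3 - <<'E'
from h import *
from cell import calibration
p=cv2.imread("pics/top0.png");c=calibration("top");d=np.load("pics/top0.npy")
cv2.imwrite("pics/crop0.png",cv2.resize(p[110:290,230:490],None,fx=3,fy=3,interpolation=cv2.INTER_CUBIC)[:600,:780])
W=cloud(c,d)
z=W[:,:,2]
# lid: 
m=((z>70)&(z<110)).astype(np.uint8); m[:, :250]=0;m[:,400:]=0;m[:100]=0;m[220:]=0
ct=max(cv2.findContours(m,0,2)[0],key=cv2.contourArea)
r=cv2.minAreaRect(ct);print("lid",r); b=cv2.boxPoints(r)
print([np.round(cast(c,*x,92),1).tolist() for x in b], np.nanmedian(z[m>0]))
hsv=cv2.cvtColor(p,cv2.COLOR_BGR2HSV)
for (u,v) in((438,217),(410,255),(356,239)): print(hsv[v,u],p[v,u],z[v,u])
print('tape/clay z',z[213,212],z[152,211])
E
```

```text
lid ((311.8992004394531, 172.7292022705078), (96.9745101928711, 95.29598236083984), 79.04593658447266)
[[723.8, 164.7, 92.0], [767.5, -93.3, 92.0], [504.6, -135.7, 92.0], [462.3, 119.7, 92.0]] 91.54084250746473
[ 16 118 102] [ 55  80 102] 12.998860125519514
[ 14 117 100] [ 54  76 100] 9.943683644810562
[115 134  99] [99 56 47] 6.54806102205589
tape/clay z 52.47420833226579 -2.4165501353932086
```

View pics/crop0.png

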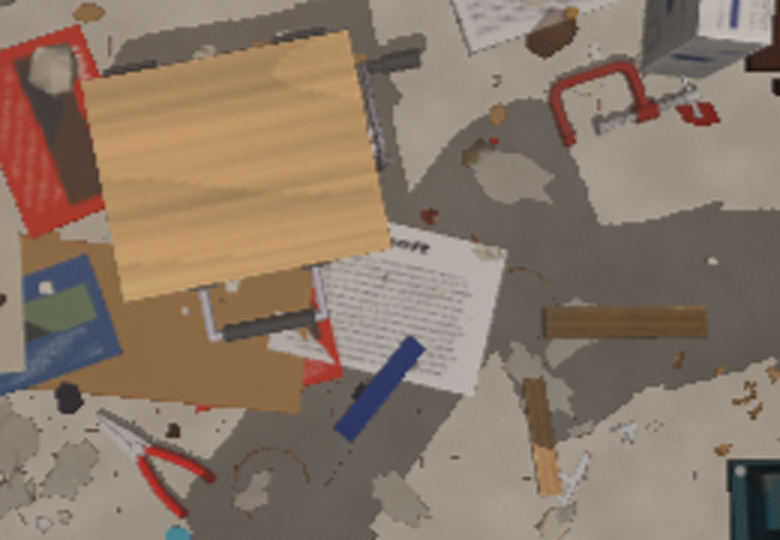

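Run:
```python
from h import *
from cell import calibration
p=cv2.imread("pics/top0.png");c=calibration("top");d=np.load("pics/top0.npy")
hsv=cv2.cvtColor(p,cv2.COLOR_BGR2HSV)
W=cloud(c,d)
def fit(m,z,win):
    mm=np.zeros_like(m);x0,x1,y0,y1=win;mm[y0:y1,x0:x1]=m[y0:y1,x0:x1]
    mm=cv2.morphologyEx(mm,cv2.MORPH_OPEN,np.ones((5,5),np.uint8)) if z>50 else mm
    mm=cv2.morphologyEx(mm,cv2.MORPH_CLOSE,np.ones((5,5),np.uint8))
    ct=max(cv2.findContours(mm,0,2)[0],key=cv2.contourArea)
    # rectify to world mm
    w=np.array([cast(c,*(q[0].astype(float)),z)[:2] for q in ct],np.float32)
    r=cv2.minAreaRect(w);m0=cv2.moments(w.reshape(-1,1,2));print(r,np.round(cv2.boxPoints(r),1).tolist(),'cent',m0['m10']/m0['m00'],m0['m01']/m0['m00']);return mm
lidm=((W[:,:,2]>80)&(W[:,:,2]<105)&(hsv[:,:,2]>100)).astype(np.uint8)
m=fit(lidm,92,(240,380,100,220))
lm=((hsv[:,:,0]<22)&(hsv[:,:,1]>85)).astype(np.uint8)
m2=fit(lm,12,(405,475,205,230))
cv2.imwrite("pics/m.png",cv2.resize((m|m2)[100:290,230:490]*255,None,fx=2,fy=2))
for (u,v) in ((304.5,220.7),(335,213.3)): print('handle ends',cast(c,u,v,95), proj(c,cast(c,u,v,95)))
for (u,v) in ((353,132),(371,128)): print('knob',W[v,u],cast(c,u,v,50))
print('depth W lid corners', W[172,311],W[217,320])
# depths across handle
for u in range(300,340,4): print(u,[int(x) for x in W[208:226,u,2]])
```

```text
((636.4514770507812, 21.621803283691406), (206.38922119140625, 252.5255889892578), 9.810249328613281) [[513.2999877929688, 128.5], [556.2999877929688, -120.4000015258789], [759.7000122070312, -85.19999694824219], [716.5999755859375, 163.60000610351562]] cent 636.2496475445953 22.991946398149725
((482.96588134765625, -350.62542724609375), (162.6986083984375, 29.135364532470703), 89.77810668945312) [[468.1000061035156, -431.8999938964844], [497.20001220703125, -432.0], [497.79998779296875, -269.29998779296875], [468.70001220703125, -269.20001220703125]] cent 482.74460195834314 -352.10491003599697
handle ends [483.67880813  37.22868611  95.        ] [304.5 220.7]
handle ends [501.50069522 -45.89467942  95.        ] [335.  213.3]
knob [ 734.30298668 -106.94563441   39.54535768] [ 732.06480523 -105.90149381   50.        ]
knob [ 753.23743962 -165.13193052    1.22036828] [ 742.31221946 -157.81703591   50.        ]
depth W lid corners [616.04060916  16.40010656  90.0209738 ] [492.57093174  -4.98222654  95.27567681]
300 [0, 3, 8, 89, 87, 87, 90, 89, 89, 86, 89, 87, 93, 90, 91, 87, 5, 4]
304 [4, 6, 11, 1, 4, 3, 3, 4, 3, 3, 87, 91, 93, 92, 96, 90, 2, 2]
308 [4, -2, -1, 0, 2, 0, 2, 1, 2, 4, 91, 92, 94, 92, 90, 84, 0, 3]
312 [6, 0, 1, 2, 3, 4, 0, 6, 3, 87, 92, 95, 88, 92, 89, 4, 4, 3]
316 [0, 1, 2, 4, 1, 5, 2, 7, 90, 92, 94, 93, 90, 91, 2, 2, 4, 2]Traceback (most recent call last):
  File "<stdin>", line 23, in <module>
ValueError: cannot convert float NaN to integer
```

View pics/m.png

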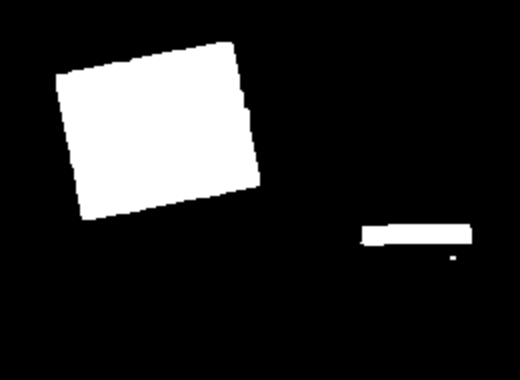

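```bash
cat >> h.py <<'E'
YAW=0.1715; EX=np.array([np.cos(YAW),np.sin(YAW),0]);EY=np.array([-np.sin(YAW),np.cos(YAW),0]);EZ=np.array([0,0,1.])
HM=np.array([738.6,39.2,80.]); CO=HM-100*EX-80*EZ
def ch(x,y,z): return CO+x*EX+y*EY+z*EZ
def pose(s): return np.array(s["eef_pos"]),Ro.from_euler('xyz',s["eef_rot"]).as_matrix()
def tool(pitch,jaw): # fingers point down, tilted forward by pitch (rad) towards +h ; jaw = horizontal unit vec of tool z (pitch 0)
    x=np.array([0,0,-1.]);z=np.array(jaw,float);y=np.cross(z,x);return np.stack([x,y,z],1)
def plan(p,R,wps):
    """wps list of (pos,R,n) -> rows turn(deg), dp(cm)"""
    rows=[]
    for q,Q,n in wps:
        rv=Ro.from_matrix(R.T@Q).as_rotvec()
        for i in range(n):
            a,b=i/n,(i+1)/n
            Ra=R@Ro.from_rotvec(rv*a).as_matrix()
            rows.append((np.degrees(rv/n),Ra.T@((np.array(q)-p)/n)/10))
        p,R=np.array(q),Q
    print("turn",[np.round(r[0],1).tolist() for r in rows]);print("dp",[np.round(r[1],2).tolist() for r in rows]);return rows
def report(s):
    p,R=pose(s);print("t",round(s["clock"],2),"p",np.round(p,1),"F",np.round(s["wrist_force"],1),"M",np.round(s["moment"],2),"gap",round(s["finger_gap"],1),"q",np.round(s["joints"],2));print("tool x",np.round(R[:,0],3),"z",np.round(R[:,2],3)); c=R.T@EX; print("chest grasp pt",np.round([(p-CO-18.8*R[:,0])@e for e in (EX,EY,EZ)],1)); return p,R
E
python3 - <<'E'
from h import *
from cell import *
p,R=report(manip.read_state())
print(R)
print("chest",CO,"handle",ch(-152,0,87))
H=ch(-152,0,87)
for sg in (1,-1):
    Q=tool(0,sg*EX); print(np.degrees(Ro.from_matrix(R.T@Q).as_rotvec()))
E
```

```text
t 0.1 p [ 239.  -495.1  205. ] F [ 0.4  0.1 -0.1] M [-0.03 -0.03  0.02] gap 94.1 q [-1.19  0.3   1.52  0.    1.32 -0.07]
tool x [-0.     0.001 -1.   ] z [ 0.435 -0.901 -0.001]
chest grasp pt [-483.4 -441.2  223.8]
[[-3.60153190e-04  9.00556830e-01  4.34738158e-01]
 [ 9.51193410e-04  4.34738298e-01 -9.00556332e-01]
 [-9.99999483e-01  8.91818356e-05 -1.01317611e-03]]
chest [640.06701153  22.13394647   0.        ] handle [490.29686906  -3.8064549   87.        ]
[-7.40575742e+01 -4.64320201e-02 -4.18944084e-02]
[ 1.05942409e+02 -4.52089906e-02  5.01056069e-02]
```

Run:
```python
from h import *
from cell import *
p,R=pose(manip.read_state())
H=ch(-152,0,170)
plan(p,R,[(H,tool(0,EX),10)])
```

```text
turn [[-7.4, -0.0, -0.0], [-7.4, -0.0, -0.0], [-7.4, -0.0, -0.0], [-7.4, -0.0, -0.0], [-7.4, -0.0, -0.0], [-7.4, -0.0, -0.0], [-7.4, -0.0, -0.0], [-7.4, -0.0, -0.0], [-7.4, -0.0, -0.0], [-7.4, -0.0, -0.0]]
dp [[0.35, 4.4, -3.33], [0.35, 4.79, -2.74], [0.35, 5.1, -2.1], [0.35, 5.33, -1.42], [0.35, 5.47, -0.72], [0.35, 5.52, -0.01], [0.35, 5.47, 0.7], [0.35, 5.34, 1.4], [0.35, 5.11, 2.08], [0.35, 4.8, 2.72]]
```

Call:
jog_arm:
  turn:
    - [-7.4, 0, 0]
    - [-7.4, 0, 0]
    - [-7.4, 0, 0]
    - [-7.4, 0, 0]
    - [-7.4, 0, 0]
    - [-7.4, 0, 0]
    - [-7.4, 0, 0]
    - [-7.4, 0, 0]
  dp:
    - [0.35, 4.4, -3.3]
    - [0.35, 4.8, -2.7]
    - [0.35, 5.1, -2.1]
    - [0.35, 5.3, -1.4]
    - [0.35, 5.5, -0.7]
    - [0.35, 5.5, 0]
    - [0.35, 5.5, 0.7]
    - [0.35, 5.3, 1.4]
  gripper: [0.54, 0.54, 0.54, 0.54, 0.54, 0.54, 0.54, 0.54]
  grip_force: 25

```text
clock: 1.1
eef_pos: [439.2, -90.4, 175.0]
eef_rot: [2.137, 1.568, 2.076]
wrist_force: [1.0, -0.5, 0.2]
finger_gap: 43.2
```

Run:
```python
from h import *
from cell import *
p,R=report(manip.read_state())
plan(p,R,[(ch(-152,0,150),tool(0,EX),4)])
```

```text
t 1.1 p [439.2 -90.4 175. ] F [ 1.  -0.5  0.2] M [-0.04 -0.1   0.  ] gap 43.2 q [-0.29  0.1   1.83  0.    1.21 -0.23]
tool x [-0.002  0.003 -1.   ] z [ 0.998 -0.061 -0.002]
chest grasp pt [-217.1  -76.6  193.8]
turn [[-3.3, -0.0, -0.0], [-3.3, -0.0, -0.0], [-3.3, -0.0, -0.0], [-3.3, -0.0, -0.0]]
dp [[0.63, 2.24, 1.15], [0.63, 2.17, 1.27], [0.63, 2.09, 1.4], [0.63, 2.0, 1.52]]
```

Call:
jog_arm:
  turn:
    - [-3.3, 0, 0]
    - [-3.3, 0, 0]
    - [-3.3, 0, 0]
    - [-3.3, 0, 0]
    - [0, 0, 0]
  dp:
    - [0.6, 2.2, 1.15]
    - [0.6, 2.2, 1.3]
    - [0.6, 2.1, 1.4]
    - [0.6, 2.0, 1.5]
    - [0, 0, 0]
  gripper: [0.54, 0.54, 0.54, 0.54, 0.54]

```text
clock: 1.72
eef_pos: [491.3, 2.9, 149.1]
eef_rot: [2.299, 1.565, 2.483]
wrist_force: [0.3, -0.2, -0.6]
finger_gap: 43.3
```

Run:
```python
from h import *
from cell import *
p,R=report(manip.read_state())
for n in ("wrist","scene"):
    im,d=camera(n); cv2.imwrite(f"pics/{n}1.png",im[:,:,::-1]); np.save(f"pics/{n}1.npy",d)
c=calibration("wrist"); 
print(proj(c,ch(-152,0,87)),proj(c,ch(-152,43,87)),proj(c,ch(-152,-43,87)),np.round(c["world_from_camera"],2).tolist())
plan(p,R,[(ch(-152,0,68),tool(0,EX),4)])
```

```text
t 1.73 p [491.3   2.9 149.1] F [ 0.3 -0.2 -0.6] M [-0.05 -0.09  0.  ] gap 43.3 q [-0.07  0.23  1.75  0.    1.17 -0.26]
tool x [-0.004  0.003 -1.   ] z [ 0.983  0.183 -0.004]
chest grasp pt [-149.8    6.4  167.9]
[319.95089825 218.90550849] [320.38093552 166.58200202] [319.55494467 267.08198228] [[0.98, 0.17, 0.04, 478.51], [0.18, -0.95, -0.24, 71.12], [-0.0, 0.24, -0.97, 328.07], [0.0, 0.0, 0.0, 1.0]]
turn [[0.2, -0.1, -0.1], [0.2, -0.1, -0.1], [0.2, -0.1, -0.1], [0.2, -0.1, -0.1]]
dp [[2.03, -0.17, -0.05], [2.03, -0.17, -0.05], [2.03, -0.17, -0.05], [2.03, -0.16, -0.05]]
```

View pics/wrist1.png

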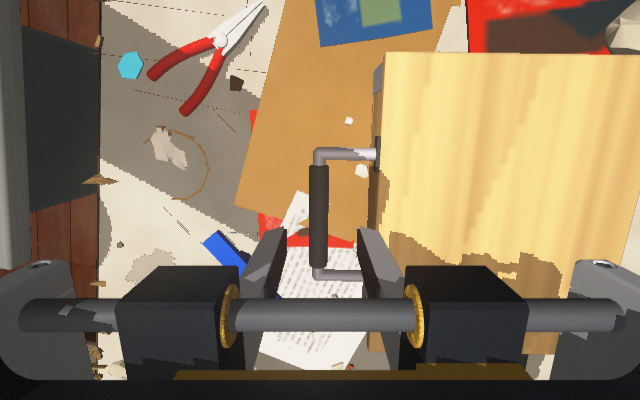

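View pics/scene1.png

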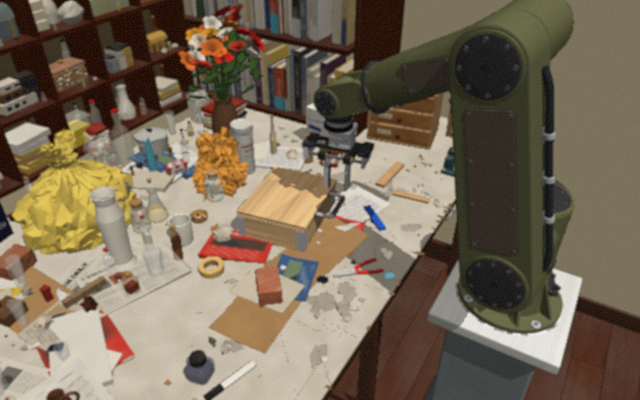

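The wrist view shows the handle tube from (318,165) to (318,267), within 2 px of where my chest pose puts it. I'll go down and grip.

Call:
jog_arm:
  turn:
    - [0, 0, 0]
    - [0, 0, 0]
    - [0, 0, 0]
    - [0, 0, 0]
    - [0, 0, 0]
    - [0, 0, 0]
    - [0, 0, 0]
  dp:
    - [2, -0.15, -0.1]
    - [2, -0.15, -0.1]
    - [2, -0.2, -0.05]
    - [2, -0.1, 0]
    - [0.1, 0, 0]
    - [0, 0, 0]
    - [0, 0, 0]
  gripper: [0.54, 0.54, 0.54, 0.54, 1, 1, 1]
  grip_force: 25

```text
clock: 2.7
eef_pos: [489.6, -9.5, 70.4]
eef_rot: [0.437, 1.567, 0.608]
wrist_force: [21.3, 6.9, -1.4]
finger_gap: 16.7
```

Run:
```python
from h import *
from cell import *
p,R=report(manip.read_state())
```

```text
t 2.7 p [489.6  -9.5  70.4] F [21.3  6.9 -1.4] M [ 1.2  -4.07  0.04] gap 16.7 q [-0.1   0.33  1.83  0.    0.98 -0.27]
tool x [ 0.003  0.002 -1.   ] z [0.985 0.17  0.004]
chest grasp pt [-153.7   -5.6   89.2]
```

```bash
cat >> h.py <<'E'
def arc(p,R,ths,dth=0.0,r=252.1,y=None):
    """follow handle arc from measured pose through lid angles; returns rows (tool down)"""
    out=[]
    for t in ths:
        g=ch(100-r*np.cos(t+.028),0,80+r*np.sin(t+.028)); Q=tool(0,EX)
        y0=(p-CO)@EY if y is None else y
        out.append((g+y0*EY-18.8*EZ,Q,1))
    return plan(p,R,out)
def lidang(p,R):
    g=p-18.8*R[:,0]; x=(g-CO)@EX-100; z=g[2]-80; print("lid angle",round(np.arctan2(z,-x)-.028,3),"r",round(np.hypot(x,z),1))
    return np.arctan2(z,-x)-.028
E
python3 - <<'E'
from h import *
from cell import *
p,R=report(manip.read_state()); a=lidang(p,R)
arc(p,R,np.linspace(0.05,0.4,8))
E
```

```text
t 2.7 p [489.6  -9.5  70.4] F [21.3  6.9 -1.4] M [ 1.2  -4.07  0.04] gap 16.7 q [-0.1   0.33  1.83  0.    0.98 -0.27]
tool x [ 0.003  0.002 -1.   ] z [0.985 0.17  0.004]
chest grasp pt [-153.7   -5.6   89.2]
lid angle 0.008 r 253.9
turn [[-0.0, 0.2, -0.1], [0.0, 0.0, 0.0], [0.0, 0.0, 0.0], [0.0, 0.0, 0.0], [0.0, 0.0, 0.0], [0.0, 0.0, 0.0], [0.0, 0.0, 0.0], [0.0, 0.0, 0.0]]
dp [[-1.05, 0.0, 0.23], [-1.25, 0.0, 0.13], [-1.25, -0.0, 0.19], [-1.23, -0.0, 0.25], [-1.22, 0.0, 0.32], [-1.2, -0.0, 0.38], [-1.18, 0.0, 0.44], [-1.16, -0.0, 0.49]]
```

Call:
jog_arm:
  turn:
    - [0, 0, 0]
    - [0, 0, 0]
    - [0, 0, 0]
    - [0, 0, 0]
    - [0, 0, 0]
    - [0, 0, 0]
    - [0, 0, 0]
    - [0, 0, 0]
  dp:
    - [-1.0, 0, 0.2]
    - [-1.25, 0, 0.13]
    - [-1.25, 0, 0.2]
    - [-1.25, 0, 0.25]
    - [-1.2, 0, 0.3]
    - [-1.2, 0, 0.4]
    - [-1.2, 0, 0.45]
    - [-1.15, 0, 0.5]
  gripper: [1, 1, 1, 1, 1, 1, 1, 1]

```text
clock: 3.7
eef_pos: [514.4, -5.2, 172.5]
eef_rot: [0.453, 1.567, 0.624]
wrist_force: [3.1, 0.5, -4.3]
finger_gap: 15.2
```

Run:
```python
from h import *
from cell import *
p,R=report(manip.read_state()); a=lidang(p,R)
arc(p,R,np.linspace(a+.06,a+.48,8))
```

```text
t 3.7 p [514.4  -5.2 172.5] F [ 3.1  0.5 -4.3] M [ 0.15 -0.68  0.04] gap 15.2 q [-0.08  0.25  1.66  0.    1.22 -0.25]
tool x [ 0.003  0.002 -1.   ] z [0.985 0.17  0.004]
chest grasp pt [-128.6   -5.6  191.3]
lid angle 0.425 r 254.2
turn [[-0.0, 0.2, -0.1], [0.0, 0.0, 0.0], [0.0, 0.0, 0.0], [0.0, 0.0, 0.0], [0.0, 0.0, 0.0], [0.0, 0.0, 0.0], [0.0, 0.0, 0.0], [0.0, 0.0, 0.0]]
dp [[-1.24, 0.0, 0.89], [-1.29, -0.0, 0.78], [-1.25, -0.0, 0.86], [-1.19, 0.0, 0.93], [-1.13, -0.0, 1.0], [-1.07, 0.0, 1.07], [-1.01, -0.0, 1.13], [-0.94, 0.0, 1.19]]
```

Call:
jog_arm:
  turn:
    - [0, 0, 0]
    - [0, 0, 0]
    - [0, 0, 0]
    - [0, 0, 0]
    - [0, 0, 0]
    - [0, 0, 0]
    - [0, 0, 0]
    - [0, 0, 0]
  dp:
    - [-1.3, 0, 0.75]
    - [-1.3, 0, 0.8]
    - [-1.25, 0, 0.85]
    - [-1.2, 0, 0.95]
    - [-1.15, 0, 1.0]
    - [-1.05, 0, 1.05]
    - [-1.0, 0, 1.15]
    - [-0.95, 0, 1.2]
  gripper: [1, 1, 1, 1, 1, 1, 1, 1]

```text
clock: 4.7
eef_pos: [594.4, 8.5, 269.7]
eef_rot: [0.623, 1.567, 0.794]
wrist_force: [5.3, -0.1, -10.6]
finger_gap: 14.8
```

Run:
```python
from h import *
from cell import *
p,R=report(manip.read_state()); a=lidang(p,R)
arc(p,R,np.linspace(a+.055,1.33,8),r=253.5)
```

```text
t 4.7 p [594.4   8.5 269.7] F [  5.3  -0.1 -10.6] M [ 0.07 -1.05 -0.04] gap 14.8 q [-0.05  0.36  1.29  0.    1.49 -0.22]
tool x [ 0.002  0.002 -1.   ] z [0.985 0.17  0.003]
chest grasp pt [-47.3  -5.7 288.5]
lid angle 0.928 r 255.3
turn [[-0.0, 0.2, -0.1], [0.0, 0.0, 0.0], [0.0, 0.0, 0.0], [0.0, 0.0, 0.0], [0.0, 0.0, 0.0], [0.0, 0.0, 0.0], [0.0, 0.0, 0.0], [0.0, 0.0, 0.0]]
dp [[-0.62, 0.0, 1.26], [-0.64, -0.0, 1.08], [-0.59, -0.0, 1.11], [-0.53, 0.0, 1.14], [-0.47, 0.0, 1.17], [-0.42, -0.0, 1.19], [-0.36, -0.0, 1.21], [-0.3, 0.0, 1.22]]
```

Call:
jog_arm:
  turn:
    - [0, 0, 0]
    - [0, 0, 0]
    - [0, 0, 0]
    - [0, 0, 0]
    - [0, 0, 0]
    - [0, 0, 0]
    - [0, 0, 0]
    - [0, 0, 0]
  dp:
    - [-0.65, 0, 1.2]
    - [-0.65, 0, 1.1]
    - [-0.6, 0, 1.1]
    - [-0.5, 0, 1.15]
    - [-0.45, 0, 1.15]
    - [-0.4, 0, 1.2]
    - [-0.35, 0, 1.2]
    - [-0.3, 0, 1.2]
  gripper: [1, 1, 1, 1, 1, 1, 1, 1]

```text
clock: 5.7
eef_pos: [690.1, 24.9, 311.7]
eef_rot: [1.193, 1.569, 1.363]
wrist_force: [0.5, -0.1, -5.5]
finger_gap: 15.3
```

Run:
```python
from h import *
from cell import *
p,R=report(manip.read_state()); a=lidang(p,R)
arc(p,R,[1.36,1.385,1.41,1.43],r=253.5)
```

```text
t 5.7 p [690.1  24.9 311.7] F [ 0.5 -0.1 -5.5] M [-0.12 -0.21  0.07] gap 15.3 q [-0.02  0.6   0.85  0.    1.69 -0.19]
tool x [ 0.     0.002 -1.   ] z [0.985 0.17  0.001]
chest grasp pt [ 49.7  -5.8 330.5]
lid angle 1.345 r 255.5
turn [[-0.1, 0.0, -0.1], [0.0, 0.0, 0.0], [0.0, 0.0, 0.0], [0.0, 0.0, 0.0]]
dp [[0.13, 0.0, 0.42], [-0.11, 0.0, 0.62], [-0.09, -0.0, 0.63], [-0.06, 0.0, 0.5]]
```

Call:
jog_arm:
  turn:
    - [0, 0, 0]
    - [0, 0, 0]
    - [0, 0, 0]
    - [0, 0, 0]
    - [0, 0, 0]
  dp:
    - [0, 0, 0.4]
    - [-0.1, 0, 0.5]
    - [0, 0, 0.4]
    - [0, 0, 0.2]
    - [0, 0, 0.2]
  gripper: [1, 1, 1, 1, 1]

```text
clock: 6.32
eef_pos: [705.4, 27.4, 314.2]
eef_rot: [2.836, 1.565, 3.006]
wrist_force: [-17.7, -1.7, 1.3]
finger_gap: 15.4
```

Run:
```python
from h import *
from cell import *
p,R=report(manip.read_state()); a=lidang(p,R)
im,d=camera("scene"); cv2.imwrite(f"pics/scene2.png",im[:,:,::-1]);np.save("pics/scene2.npy",d)
c=calibration("scene");print(proj(c,ch(17.5,-174,119)))
cv2.imwrite("pics/scene2c.png",cv2.resize(im[120:270,200:400,::-1],None,fx=4,fy=4,interpolation=cv2.INTER_CUBIC))
```

```text
t 6.33 p [705.4  27.4 314.2] F [-17.7  -1.7   1.3] M [-0.43  3.1  -0.  ] gap 15.4 q [-0.01  0.65  0.77  0.    1.73 -0.18]
tool x [-0.006  0.001 -1.   ] z [ 0.986  0.169 -0.006]
chest grasp pt [ 65.4  -6.  333. ]
lid angle 1.407 r 255.3
[304.84425978 154.82015792]
```

View pics/scene2c.png

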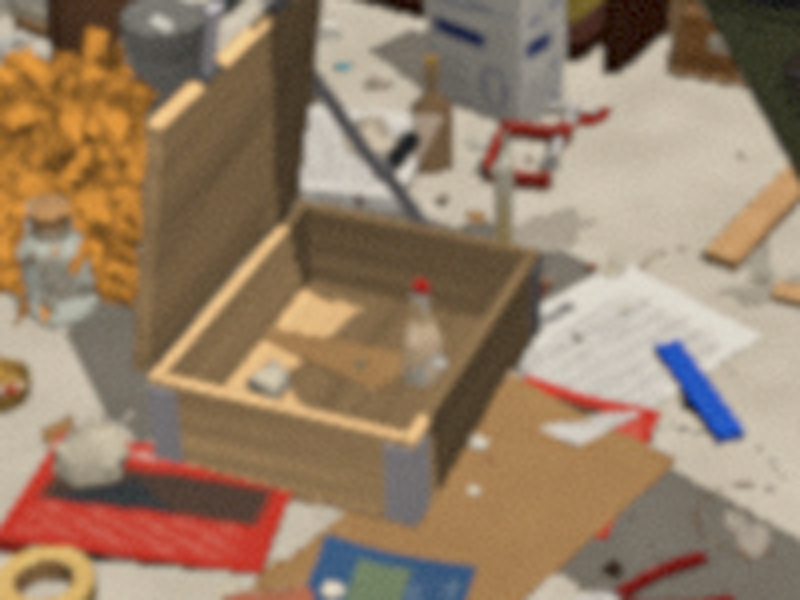

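Call:
jog_arm:
  turn:
    - [0, 0, 0]
    - [0, 0, 0]
    - [0, 0, 0]
    - [0, 0, 0]
    - [0, 0, 0]
    - [0, 0, 0]
    - [0, 0, 0]
    - [0, 0, 0]
  dp:
    - [0, 0, 0]
    - [0, 0, -0.3]
    - [0, 0, -0.3]
    - [0, 0, 0]
    - [-2, 0, 0]
    - [-3, 0, 0]
    - [-4, 0, -2]
    - [-4, 0, -5]
  gripper: [0.4, 0.4, 0.4, 0.4, 0.4, 0.4, 0.4, 0.4]

```text
clock: 7.38
eef_pos: [631.4, 14.5, 442.4]
eef_rot: [2.908, 1.555, 3.078]
wrist_force: [0.3, -0.4, 0.2]
finger_gap: 56.3
```

Run:
```python
from h import *
from cell import *
p,R=report(manip.read_state())
im,d=camera("scene"); cv2.imwrite(f"pics/scene3.png",im[:,:,::-1]);np.save("pics/scene3.npy",d)
cv2.imwrite("pics/scene3c.png",cv2.resize(im[50:250,200:400,::-1],None,fx=3,fy=3,interpolation=cv2.INTER_CUBIC))
im,d=camera("top"); cv2.imwrite(f"pics/top3.png",im[:,:,::-1]);np.save("pics/top3.npy",d)
cv2.imwrite("pics/top3c.png",cv2.resize(im[100:250,230:430,::-1],None,fx=4,fy=4,interpolation=cv2.INTER_CUBIC))
```

```text
t 7.38 p [631.4  14.5 442.4] F [ 0.3 -0.4  0.2] M [-0.05 -0.11 -0.02] gap 56.3 q [-0.04  0.49  0.72  0.    1.94 -0.21]
tool x [-0.016  0.001 -1.   ] z [ 0.985  0.169 -0.015]
chest grasp pt [ -9.6  -6.1 461.2]
```

View pics/scene3c.png

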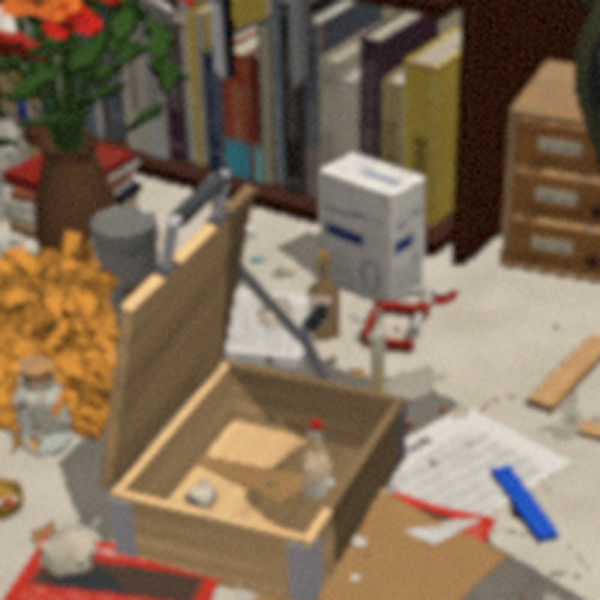

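View pics/top3c.png

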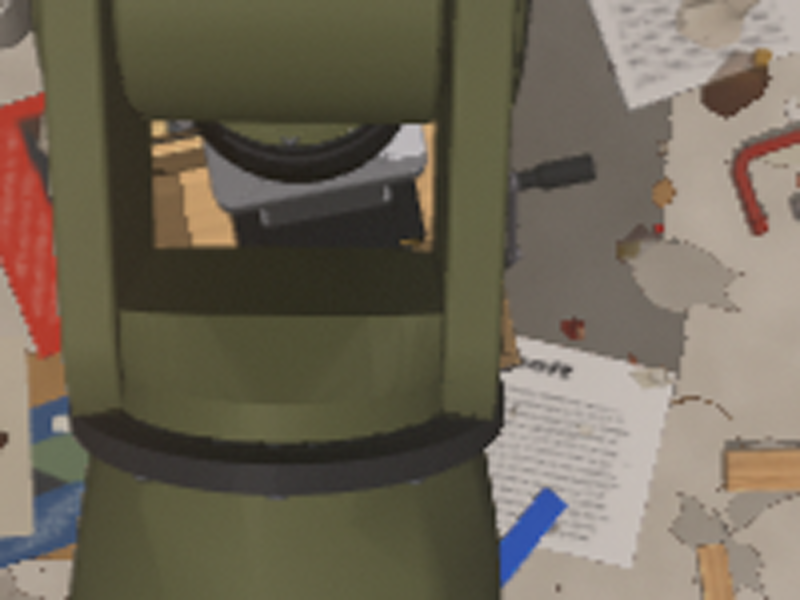

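Run:
```python
from h import *
from cell import *
c=calibration("top");print("knob top view",[(np.round([(cast(c,u,v,z)-CO)@e for e in (EX,EY)],1)) for u,v,z in((370,143,125),)])
p,R=pose(manip.read_state())
Q=tool(0,[1,0,0])
r=plan(p,R,[((555,-150,370),R,3),((483,-350.6,150),Q,6)])
```

```text
knob top view [array([  16.6, -170.1])]
turn [[0.0, 0.0, 0.0], [0.0, 0.0, 0.0], [0.0, 0.0, 0.0], [1.6, -0.0, -0.0], [1.6, -0.0, -0.0], [1.6, -0.0, -0.0], [1.6, -0.0, -0.0], [1.6, -0.0, -0.0], [1.6, -0.0, -0.0]]
dp [[2.68, -4.98, -3.34], [2.68, -4.98, -3.34], [2.68, -4.98, -3.34], [3.67, -3.1, -1.74], [3.67, -3.14, -1.65], [3.67, -3.19, -1.56], [3.67, -3.23, -1.47], [3.67, -3.27, -1.38], [3.67, -3.31, -1.29]]
```

Knob at chest (16.6, -170): the stay is locked (expected 17.5, -174). Now to the lath.

Call:
jog_arm:
  turn:
    - [0, 0, 0]
    - [0, 0, 0]
    - [0, 0, 0]
    - [1.6, 0, 0]
    - [1.6, 0, 0]
    - [1.6, 0, 0]
    - [1.6, 0, 0]
    - [1.6, 0, 0]
  dp:
    - [2.7, -5, -3.3]
    - [2.7, -5, -3.3]
    - [2.7, -5, -3.3]
    - [3.7, -3.1, -1.7]
    - [3.7, -3.1, -1.65]
    - [3.7, -3.2, -1.55]
    - [3.7, -3.2, -1.5]
    - [3.7, -3.3, -1.4]
  gripper: [0.4, 0.4, 0.4, 0.4, 0.4, 0.4, 0.4, 0.4]

```text
clock: 8.48
eef_pos: [497.6, -318.3, 179.2]
eef_rot: [-0.149, 1.568, -0.12]
wrist_force: [0.8, 0.0, -0.3]
finger_gap: 56.8
```

Run:
```python
from h import *
from cell import *
p,R=report(manip.read_state())
for n in ("wrist","top"):
    im,d=camera(n); cv2.imwrite(f"pics/{n}4.png",im[:,:,::-1]);np.save(f"pics/{n}4.npy",d)
    if n=="wrist":
        c=calibration(n); np.save("pics/wc4.npy",c["world_from_camera"])
        print([proj(c,(483+a,-350.6+b,12)).round() for a,b in((-15,-80),(-15,80),(15,80),(15,-80))])
cv2.imwrite("pics/top4c.png",cv2.resize(im[100:250,230:430,::-1],None,fx=4,fy=4,interpolation=cv2.INTER_CUBIC))
plan(p,R,[((483,-350.6,120),tool(0,[1,0,0]),3)])
```

```text
t 8.47 p [ 497.6 -318.3  179.2] F [ 0.8  0.  -0.3] M [-0.04 -0.13 -0.03] gap 56.8 q [-0.63  0.41  1.43  0.    1.29 -0.66]
tool x [ 0.002 -0.    -1.   ] z [1.    0.029 0.002]
chest grasp pt [-198.6 -311.1  198. ]
[array([298., 276.]), array([299., 142.]), array([327., 143.]), array([323., 277.])]
turn [[0.6, 0.0, 0.0], [0.6, 0.0, 0.0], [0.6, 0.0, 0.0]]
dp [[1.97, -1.06, -0.52], [1.97, -1.07, -0.51], [1.97, -1.07, -0.5]]
```

View pics/wrist4.png

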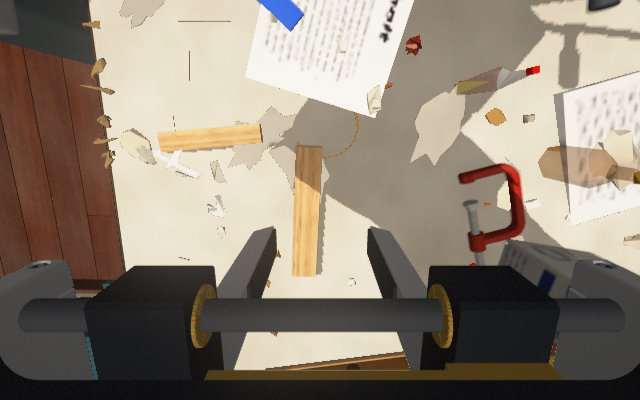

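View pics/top4c.png

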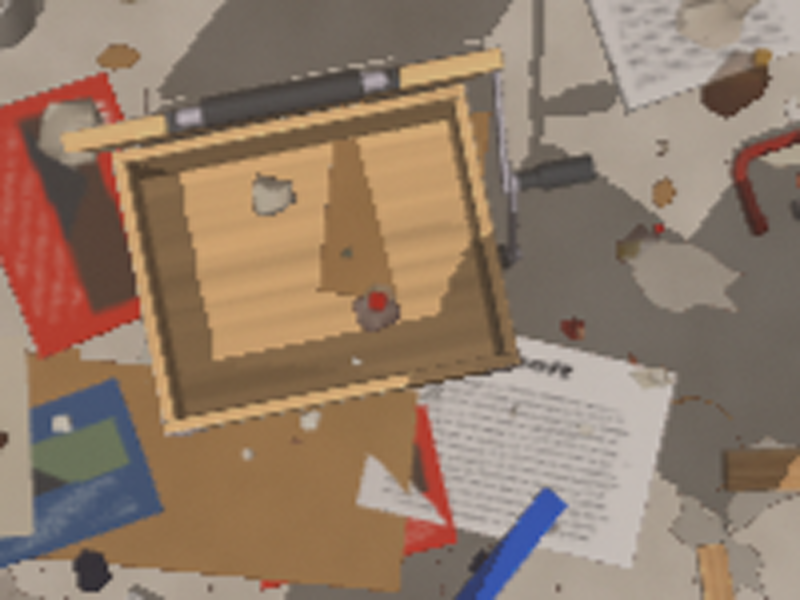

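Run:
```python
from h import *
from cell import calibration
im=cv2.imread("pics/wrist4.png");c=dict(calibration("wrist"));c["world_from_camera"]=np.load("pics/wc4.npy")
hsv=cv2.cvtColor(im,cv2.COLOR_BGR2HSV)
m=((hsv[:,:,0]>8)&(hsv[:,:,0]<25)&(hsv[:,:,1]>75)&(hsv[:,:,2]>120)).astype(np.uint8);mm=np.zeros_like(m);mm[140:285,285:335]=m[140:285,285:335]
ct=max(cv2.findContours(mm,0,2)[0],key=cv2.contourArea)
w=np.array([cast(c,*q[0].astype(float),12)[:2] for q in ct],np.float32);print(cv2.minAreaRect(w),np.round(cv2.boxPoints(cv2.minAreaRect(w)),1).tolist())
ct2=cv2.findContours(mm,0,2)[0]; print([cv2.contourArea(k) for k in ct2])
# chest interior heights in chest frame
t=calibration("top");d=np.load("pics/top4.npy");W=cloud(t,d)-CO
X=W@EX;Y=W@EY;Z=W[:,:,2]
ins=(abs(X)<88)&(abs(Y)<113)&(Z<75)
G=np.full((10,24),np.nan)
for i in range(10):
  for j in range(24):
    k=ins&(X>=-90+18*i)&(X<-72+18*i)&(Y>=-116+10*j)&(Y<-106+10*j)
    if k.any(): G[i,j]=np.max(Z[k])
print("rows x -90..90 step18, cols y -116.. step10");print(np.array2string(np.round(G),max_line_width=200))
for n,u,v in (("cap",230+378/4,100+305/4),("stone",230+272/4,100+193/4)):
    u,v=int(round(u)),int(round(v)); print(n,X[v,u],Y[v,u],Z[v,u]);
```

```text
((481.86474609375, -350.2087097167969), (160.35635375976562, 42.09062194824219), 87.73815155029297) [[457.70001220703125, -429.5], [499.70001220703125, -431.20001220703125], [506.1000061035156, -270.8999938964844], [464.0, -269.29998779296875]]
[3213.5]
rows x -90..90 step18, cols y -116.. step10
[[ 9. 11. 13. 11. 13. 12. 12. 10. 12. 13. 13. 13. 10. 13. 12. 12. 12. 11. 14. 12. 11. 13. 13. nan]
 [12. 11. 10. 11. 12. 14. 11.  9. 41. 13. 14. 10. 11. 10. 11. 14. 14. 13. 10. 12. 12. 12. 13. nan]
 [11. 12. 11. 13. 11. 12. 49. 67. 69. 50. 11. 11. 11. 12. 12. 10. 12. 14. 13. 11. 11. 11. 12. nan]
 [10. 12. 12. 11. 13. 11. 50. 54. 54. 49. 13. 12. 12. 11. 12. 12. 12. 13. 10. 11. 12. 14. 13. nan]
 [11. 14. 12. 11. 13. 10. 13. 12. 12. 14. 17. 14. 12. 12. 11. 12. 14. 13. 12. 12. 13. 11. 13. nan]
 [11. 12. 11. 12. 11. 12. 12. 11. 16. 16. 14. 15. 13. 13. 12. 13. 11. 11. 12. 12. 15. 14. 12. nan]
 [10. 12. 12. 10. 12. 12. 10. 12. 12. 15. 14. 15. 12. 13. 14. 14. 10. 12. 13. 12. 12. 12. 12. nan]
 [11. 14. 12. 13. 12. 12. 12. 13. 12. 15. 13. 14. 18. 23. 24. 19. 12. 14. 12. 10. 12. 12. 13. nan]
 [13. 11. 12. 11. 11. 13. 12. 12. 13. 12. 12. 12. 25. 26. 29. 26. 14. 10. 11. 13. 12. 12. 12. nan]
 [12. 12. 11. 13. 12. 11. 12. 12. 12. 13. 13. 13. 11. 14. 20.  9. 14. 10. 12. 12. 14.  9. 12. nan]]
cap -42.05670942586725 -34.4014683043702 86.23781615398207
stone 59.02685064278997 21.99921647141336 24.155383741825744
```

Call:
jog_arm:
  turn:
    - [0.6, 0, 0]
    - [0.6, 0, 0]
    - [0.6, 0, 0]
    - [0, 0, 0]
  dp:
    - [2, -1, -0.5]
    - [2, -1, -0.5]
    - [2, -1, -0.5]
    - [0, 0, 0]
  gripper: [0.4, 0.4, 0.4, 0.4]

```text
clock: 9.07
eef_pos: [482.7, -348.6, 116.0]
eef_rot: [2.058, 1.568, 2.054]
wrist_force: [0.4, 0.0, 0.9]
finger_gap: 56.1
```

Run:
```python
from h import *
from cell import *
p,R=report(manip.read_state())
c=calibration("wrist");im,d=camera("wrist"); cv2.imwrite(f"pics/wrist5.png",im[:,:,::-1])
np.save("pics/wc5.npy",c["world_from_camera"])
print([proj(c,(483+a,-350.6+b,12)).round() for a,b in((-15,-80),(-15,80),(15,80),(15,-80))])
plan(p,R,[((483,-350.6,4),tool(0,[1,0,0]),5)])
```

```text
t 9.07 p [ 482.7 -348.6  116. ] F [0.4 0.  0.9] M [ 0.04 -0.08 -0.02] gap 56.1 q [-0.69  0.48  1.48  0.    1.18 -0.68]
tool x [-0.001  0.003 -1.   ] z [ 1.    -0.004 -0.001]
chest grasp pt [-218.3 -338.5  134.8]
[array([308., 279.]), array([305., 115.]), array([339., 115.]), array([337., 279.])]
turn [[-0.0, -0.0, -0.0], [-0.0, -0.0, -0.0], [-0.0, -0.0, -0.0], [-0.0, -0.0, -0.0], [-0.0, -0.0, -0.0]]
dp [[2.24, -0.05, 0.01], [2.24, -0.05, 0.01], [2.24, -0.04, 0.01], [2.24, -0.04, 0.01], [2.24, -0.04, 0.01]]
```

View pics/wrist5.png

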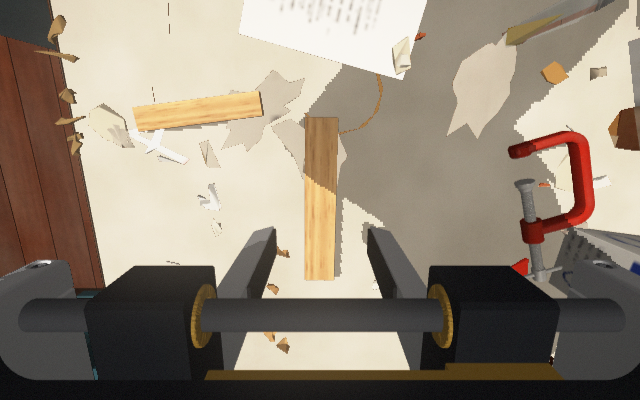

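The wrist view shows the lath at corners (305,117), (339,117), (305,280) and (335,280), within 3 px of my estimate. It is the larger of the two plain laths; the shorter one lies at (200,110). Descending to grip it.

Call:
jog_arm:
  turn:
    - [0, 0, 0]
    - [0, 0, 0]
    - [0, 0, 0]
    - [0, 0, 0]
    - [0, 0, 0]
    - [0, 0, 0]
    - [0, 0, 0]
    - [0, 0, 0]
  dp:
    - [3, -0.05, 0]
    - [3, -0.05, 0]
    - [2.5, -0.05, 0]
    - [2, -0.05, 0]
    - [0.6, 0, 0]
    - [0, 0, 0]
    - [0, 0, 0]
    - [0, 0, 0]
  gripper: [0.4, 0.4, 0.4, 0.4, 0.4, 1, 1, 1]
  grip_force: 25

```text
clock: 10.12
eef_pos: [490.4, -350.5, 12.9]
eef_rot: [-0.544, 1.558, -0.542]
wrist_force: [0.1, -0.6, 0.0]
finger_gap: 29.9
```

Run:
```python
from h import *
from cell import *
p,R=report(manip.read_state())
```

```text
t 10.12 p [ 490.4 -350.5   12.9] F [ 0.1 -0.6  0. ] M [-0.   -0.1  -0.03] gap 29.9 q [-0.68  0.62  1.53  0.    0.97 -0.68]
tool x [ 0.011 -0.007 -1.   ] z [1.    0.001 0.011]
chest grasp pt [-211.3 -341.5   31.7]
```

Run:
```python
from h import *
from cell import *
im,d=camera("wrist"); cv2.imwrite(f"pics/wrist6.png",im[:,:,::-1])
p,R=report(manip.read_state())
im,d=camera("scene"); cv2.imwrite("pics/scene6.png",cv2.resize(im[130:250,330:480,::-1],None,fx=4,fy=4,interpolation=cv2.INTER_CUBIC))
```

```text
t 10.18 p [ 490.4 -350.6   12.9] F [-0.1  0.8  0.3] M [ 0.   -0.04  0.01] gap 25.7 q [-0.68  0.62  1.53  0.    0.97 -0.68]
tool x [ 0.011 -0.007 -1.   ] z [1.    0.001 0.011]
chest grasp pt [-211.3 -341.5   31.7]
```

View pics/wrist6.png

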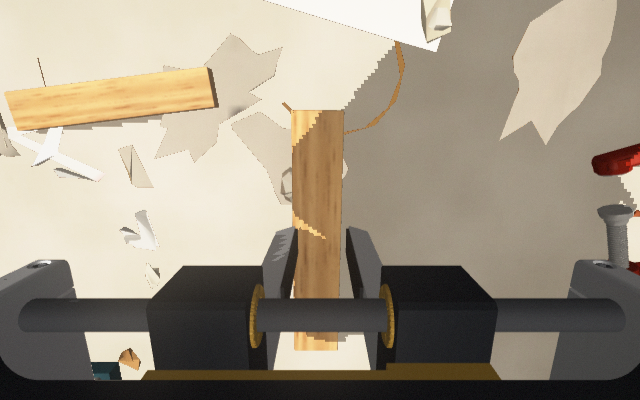

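View pics/scene6.png

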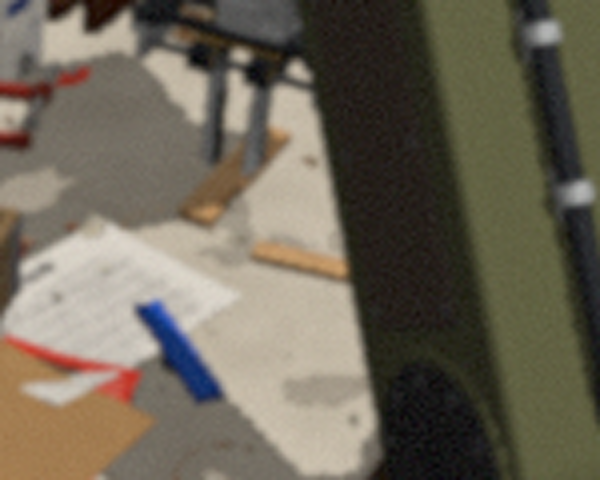

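The fingers are still above the lath and closing: the TCP is at 12.9 mm and drifted 8 mm in x during the fast descent. I'll reopen, recentre and go down slowly.

Call:
jog_arm:
  turn:
    - [0, 0, 0]
    - [0, 0, 0]
    - [0, 0, 0]
    - [0, 0, 0]
  dp:
    - [-1, 0, 0]
    - [0, 0, -0.4]
    - [0, 0, -0.35]
    - [0, 0, 0]
  gripper: [0.45, 0.45, 0.45, 0.45]

```text
clock: 10.72
eef_pos: [482.2, -350.7, 24.0]
eef_rot: [-0.551, 1.557, -0.55]
wrist_force: [-0.1, 0.6, 0.4]
finger_gap: 51.6
```

Run:
```python
from h import *
from cell import *
p,R=report(manip.read_state())
plan(p,R,[((483,-350.6,3.5),tool(0,[1,0,0]),3)])
```

```text
t 10.72 p [ 482.2 -350.7   24. ] F [-0.1  0.6  0.4] M [ 0.03 -0.02 -0.06] gap 51.6 q [-0.69  0.6   1.55  0.    0.98 -0.69]
tool x [ 0.012 -0.007 -1.   ] z [1.    0.001 0.012]
chest grasp pt [-219.4 -340.2   42.8]
turn [[0.0, 0.2, 0.1], [0.0, 0.2, 0.1], [0.0, 0.2, 0.1]]
dp [[0.68, 0.01, 0.02], [0.68, 0.01, 0.02], [0.68, 0.0, 0.02]]
```

Call:
jog_arm:
  turn:
    - [0, 0.2, 0.1]
    - [0, 0.2, 0.1]
    - [0, 0.2, 0.1]
    - [0, 0, 0]
  dp:
    - [0.7, 0, 0]
    - [0.7, 0, 0]
    - [0.6, 0, 0]
    - [0, 0, 0]
  gripper: [0.45, 0.45, 0.45, 0.45]

```text
clock: 11.22
eef_pos: [482.1, -350.5, 1.6]
eef_rot: [-2.157, 1.57, -2.156]
wrist_force: [-0.1, -1.5, -0.7]
finger_gap: 51.8
```

Run:
```python
from h import *
from cell import *
p,R=report(manip.read_state())
```

```text
t 11.22 p [ 482.1 -350.5    1.6] F [-0.1 -1.5 -0.7] M [-0.09 -0.09  0.06] gap 51.8 q [-0.69  0.64  1.55 -0.    0.96 -0.69]
tool x [-0.    -0.001 -1.   ] z [ 1.     0.001 -0.   ]
chest grasp pt [-219.2 -340.2   20.4]
```

Call:
jog_arm:
  turn:
    - [0, 0, 0]
    - [0, 0, 0]
    - [0, 0, 0]
    - [0, 0, 0]
    - [0, 0, 0]
  dp:
    - [-0.15, 0, 0]
    - [0, 0, 0]
    - [0, 0, 0]
    - [0, 0, 0]
    - [0, 0, 0]
  gripper: [1, 1, 1, 1, 1]

```text
clock: 11.85
eef_pos: [482.3, -350.6, 3.7]
eef_rot: [-1.508, 1.57, -1.507]
wrist_force: [0.6, 0.1, -0.7]
finger_gap: 29.5
```

Run:
```python
from h import *
from cell import *
p,R=report(manip.read_state())
plan(p,R,[((p[0],p[1],60),R,3)])
```

```text
t 11.85 p [ 482.3 -350.6    3.7] F [ 0.6  0.1 -0.7] M [-0.02 -0.07 -0.03] gap 29.5 q [-0.69  0.63  1.55 -0.    0.96 -0.69]
tool x [ 0.    -0.001 -1.   ] z [1.    0.001 0.   ]
chest grasp pt [-219.  -340.3   22.5]
turn [[0.0, 0.0, 0.0], [0.0, 0.0, 0.0], [0.0, 0.0, 0.0]]
dp [[-1.88, -0.0, 0.0], [-1.88, -0.0, 0.0], [-1.88, -0.0, 0.0]]
```

Grip confirmed (gap 29.5 mm). To keep the wrist away from the raised lid, I'll regrip 40 mm nearer the lath's +y end. That end will face the robot once the lath lies in the chest.

Call:
jog_arm:
  turn:
    - [0, 0, 0]
    - [0, 0, 0]
    - [0, 0, 0]
    - [0, 0, 0]
    - [0, 0, 0]
    - [0, 0, 0]
    - [0, 0, 0]
    - [0, 0, 0]
  dp:
    - [0, 0, 0]
    - [0, 0, 0]
    - [0, 1, 0]
    - [0, 1.5, 0]
    - [0, 1.2, 0]
    - [0, 0.3, 0]
    - [0, 0, 0]
    - [0, 0, 0]
  gripper: [0.5, 0.5, 0.5, 0.5, 0.5, 0.5, 1, 1]

```text
clock: 12.85
eef_pos: [482.4, -307.1, 3.9]
eef_rot: [-1.342, 1.569, -1.34]
wrist_force: [-0.1, 0.5, 0.0]
finger_gap: 30.4
```

Call:
jog_arm:
  turn:
    - [0, 0, 0]
    - [0, 0, 0]
    - [0, 0, 0]
  dp:
    - [0, 0, 0]
    - [0, 0, 0]
    - [0, 0, 0]
  gripper: [1, 1, 1]

```text
clock: 13.22
eef_pos: [482.4, -307.6, 3.9]
eef_rot: [-1.279, 1.569, -1.278]
wrist_force: [-0.3, 0.4, 1.3]
finger_gap: 29.6
```

Run:
```python
from h import *
from cell import *
p,R=report(manip.read_state())
a=(p[0],p[1],150)
b=ch(-130,-60,190);Q=tool(0,EY)
plan(p,R,[(a,R,4),(b,Q,12)])
```

```text
t 13.22 p [ 482.4 -307.6    3.9] F [-0.3  0.4  1.3] M [ 0.09 -0.05  0.01] gap 29.6 q [-0.63  0.59  1.62 -0.    0.93 -0.63]
tool x [ 0.    -0.001 -1.   ] z [1.    0.001 0.   ]
chest grasp pt [-211.7 -298.    22.7]
turn [[0.0, 0.0, 0.0], [0.0, 0.0, 0.0], [0.0, 0.0, 0.0], [0.0, 0.0, 0.0], [-8.3, -0.0, 0.0], [-8.3, -0.0, 0.0], [-8.3, -0.0, 0.0], [-8.3, -0.0, 0.0], [-8.3, -0.0, 0.0], [-8.3, -0.0, 0.0], [-8.3, -0.0, 0.0], [-8.3, -0.0, 0.0], [-8.3, -0.0, 0.0], [-8.3, -0.0, 0.0], [-8.3, -0.0, 0.0], [-8.3, -0.0, 0.0]]
dp [[-3.65, -0.0, 0.0], [-3.65, -0.0, 0.0], [-3.65, -0.0, 0.0], [-3.65, -0.0, 0.0], [-0.34, 2.07, 0.33], [-0.34, 2.0, 0.63], [-0.34, 1.89, 0.91], [-0.34, 1.74, 1.18], [-0.33, 1.55, 1.42], [-0.33, 1.33, 1.62], [-0.33, 1.08, 1.8], [-0.33, 0.81, 1.94], [-0.33, 0.52, 2.03], [-0.33, 0.22, 2.09], [-0.33, -0.08, 2.1], [-0.33, -0.39, 2.06]]
```

Call:
jog_arm:
  turn:
    - [0, 0, 0]
    - [0, 0, 0]
    - [0, 0, 0]
    - [0, 0, 0]
    - [0, 0, 0]
    - [-8.3, 0, 0]
    - [-8.3, 0, 0]
    - [-8.3, 0, 0]
  dp:
    - [-1.5, 0, 0]
    - [-3, 0, 0]
    - [-4, 0, 0]
    - [-4, 0, 0]
    - [-2.5, 0, 0]
    - [-0.3, 2.1, 0.3]
    - [-0.3, 2, 0.6]
    - [-0.3, 1.9, 0.9]
  gripper: [1, 1, 1, 1, 1, 1, 1, 1]

```text
clock: 14.22
eef_pos: [490.9, -244.8, 175.5]
eef_rot: [-1.223, 1.564, -0.777]
wrist_force: [-0.5, 0.3, 0.1]
finger_gap: 29.7
```

Call:
jog_arm:
  turn:
    - [-8.3, 0, 0]
    - [-8.3, 0, 0]
    - [-8.3, 0, 0]
    - [-8.3, 0, 0]
    - [-8.3, 0, 0]
    - [-8.3, 0, 0]
    - [-8.3, 0, 0]
    - [-8.3, 0, 0]
  dp:
    - [-0.3, 1.7, 1.2]
    - [-0.3, 1.55, 1.4]
    - [-0.3, 1.3, 1.6]
    - [-0.3, 1.1, 1.8]
    - [-0.3, 0.8, 1.9]
    - [-0.3, 0.5, 2]
    - [-0.3, 0.2, 2.1]
    - [-0.3, 0, 2.1]
  gripper: [1, 1, 1, 1, 1, 1, 1, 1]

```text
clock: 15.22
eef_pos: [512.2, -74.1, 208.1]
eef_rot: [-2.227, 1.557, -0.584]
wrist_force: [-0.0, -0.2, -0.7]
finger_gap: 29.5
```

Run:
```python
from h import *
from cell import *
p,R=report(manip.read_state())
im,d=camera("wrist"); cv2.imwrite(f"pics/wrist7.png",im[:,:,::-1])
plan(p,R,[(ch(-130,73,150),tool(0,EY),6)])
```

```text
t 15.22 p [512.2 -74.1 208.1] F [-0.  -0.2 -0.7] M [ 0.07 -0.09  0.04] gap 29.5 q [-0.21  0.22  1.62 -0.01  1.29 -1.85]
tool x [ 0.011 -0.008 -1.   ] z [-0.072  0.997 -0.008]
chest grasp pt [-142.6  -72.8  226.9]
turn [[-0.9, -0.1, 0.1], [-0.9, -0.1, 0.1], [-0.9, -0.1, 0.1], [-0.9, -0.1, 0.1], [-0.9, -0.1, 0.1], [-0.9, -0.1, 0.1]]
dp [[0.95, 0.05, 2.45], [0.95, 0.0, 2.45], [0.96, -0.04, 2.45], [0.96, -0.08, 2.45], [0.96, -0.12, 2.44], [0.97, -0.16, 2.44]]
```

View pics/wrist7.png

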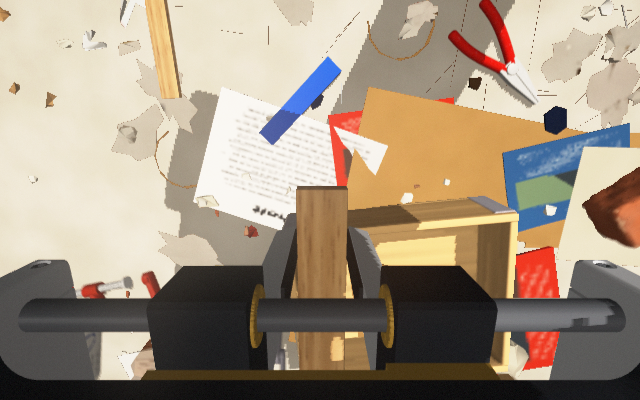

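Call:
jog_arm:
  turn:
    - [-0.9, -0.1, 0.1]
    - [-0.9, -0.1, 0.1]
    - [-0.9, -0.1, 0.1]
    - [-0.9, -0.1, 0.1]
    - [-0.9, -0.1, 0.1]
    - [-0.9, -0.1, 0.1]
    - [0, 0, 0]
    - [0, 0, 0]
  dp:
    - [1.2, 0.05, 2.4]
    - [1.2, 0, 2.5]
    - [1.2, 0, 2.5]
    - [1.2, -0.1, 2.5]
    - [1.2, -0.1, 2.4]
    - [1.2, -0.1, 2.0]
    - [0.5, 0, 0]
    - [0, 0, 0]
  gripper: [1, 1, 1, 1, 1, 1, 1, 1]

```text
clock: 16.27
eef_pos: [499.0, 72.0, 135.5]
eef_rot: [-1.646, 1.563, 0.093]
wrist_force: [0.6, 0.3, -0.2]
finger_gap: 29.9
```

Run:
```python
from h import *
from cell import *
p,R=report(manip.read_state())
plan(p,R,[(ch(-44,73,106),tool(0,EY),6)])
```

```text
t 16.27 p [499.   72.  135.5] F [ 0.6  0.3 -0.2] M [ 0.08 -0.13 -0.01] gap 29.9 q [ 0.07  0.27  1.74  0.    1.13 -1.67]
tool x [ 0.008  0.001 -1.   ] z [-0.167  0.986 -0.001]
chest grasp pt [-130.6   73.2  154.3]
turn [[-0.0, -0.0, 0.1], [-0.0, -0.0, 0.1], [-0.0, -0.0, 0.1], [-0.0, -0.0, 0.1], [-0.0, -0.0, 0.1], [-0.0, -0.0, 0.1]]
dp [[0.5, -1.44, 0.0], [0.5, -1.44, 0.0], [0.5, -1.44, 0.0], [0.5, -1.44, -0.0], [0.5, -1.44, -0.0], [0.49, -1.44, -0.0]]
```

Call:
jog_arm:
  turn:
    - [0, 0, 0.1]
    - [0, 0, 0.1]
    - [0, 0, 0.1]
    - [0, 0, 0.1]
    - [0, 0, 0.1]
    - [0, 0, 0]
    - [0, 0, 0]
    - [0, 0, 0]
  dp:
    - [0.5, -1.2, 0]
    - [0.5, -1.5, 0]
    - [0.5, -1.5, 0]
    - [0.5, -1.4, 0]
    - [0.4, -1.2, 0]
    - [0.3, -0.9, 0]
    - [0.1, -0.5, 0]
    - [0, 0, 0]
  gripper: [1, 1, 1, 1, 1, 1, 1, 1]

```text
clock: 17.27
eef_pos: [587.4, 82.4, 108.1]
eef_rot: [-2.186, 1.568, -0.455]
wrist_force: [0.0, 0.7, -1.0]
finger_gap: 29.6
```

Run:
```python
from h import *
from cell import *
p,R=report(manip.read_state())
im,d=camera("scene"); cv2.imwrite("pics/scene8.png",cv2.resize(im[60:250,220:400,::-1],None,fx=3,fy=3,interpolation=cv2.INTER_CUBIC))
plan(p,R,[(ch(-44,73,14),tool(0,EY),7)])
```

```text
t 17.27 p [587.4  82.4 108.1] F [ 0.   0.7 -1. ] M [ 0.14 -0.09  0.05] gap 29.6 q [ 0.08  0.49  1.5  -0.    1.15 -1.65]
tool x [ 0.002 -0.001 -1.   ] z [-0.16   0.987 -0.001]
chest grasp pt [-41.7  68.4 126.9]
turn [[-0.1, -0.0, 0.0], [-0.1, -0.0, 0.0], [-0.1, -0.0, 0.0], [-0.1, -0.0, 0.0], [-0.1, -0.0, 0.0], [-0.1, -0.0, 0.0], [-0.1, -0.0, 0.0]]
dp [[1.34, 0.04, 0.07], [1.34, 0.04, 0.07], [1.34, 0.04, 0.07], [1.34, 0.04, 0.07], [1.34, 0.03, 0.07], [1.34, 0.03, 0.07], [1.34, 0.03, 0.07]]
```

View pics/scene8.png

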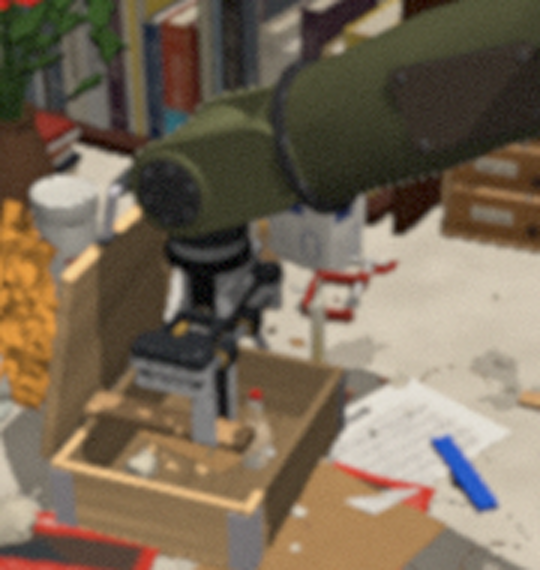

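Call:
jog_arm:
  turn:
    - [0, 0, 0]
    - [-0.1, 0, 0]
    - [-0.1, 0, 0]
    - [-0.1, 0, 0]
    - [-0.1, 0, 0]
    - [-0.1, 0, 0]
    - [-0.1, 0, 0]
    - [0, 0, 0]
  dp:
    - [1, 0, 0.1]
    - [1.5, 0, 0.1]
    - [1.5, 0, 0.1]
    - [1.5, 0, 0.1]
    - [1.2, 0, 0.05]
    - [0.7, 0, 0.05]
    - [0.4, 0, 0]
    - [0, 0, 0]
  gripper: [1, 1, 1, 1, 1, 1, 1, 1]

```text
clock: 18.32
eef_pos: [585.5, 87.6, 24.1]
eef_rot: [-2.625, 1.569, -0.882]
wrist_force: [1.2, 0.1, -1.0]
finger_gap: 29.5
```

Run:
```python
from h import *
from cell import *
p,R=report(manip.read_state())
c=calibration("wrist");im,d=camera("wrist"); cv2.imwrite(f"pics/wrist9.png",im[:,:,::-1])
plan(p,R,[(ch(-44,73,14),tool(0,EY),3)])
```

```text
t 18.32 p [585.5  87.6  24.1] F [ 1.2  0.1 -1. ] M [ 0.1  -0.15 -0.01] gap 29.5 q [ 0.09  0.59  1.55 -0.    0.99 -1.66]
tool x [ 0.001 -0.001 -1.   ] z [-0.172  0.985 -0.001]
chest grasp pt [-42.6  73.8  42.9]
turn [[0.0, -0.0, 0.0], [0.0, -0.0, 0.0], [0.0, -0.0, 0.0]]
dp [[0.34, 0.05, -0.03], [0.34, 0.05, -0.03], [0.34, 0.05, -0.03]]
```

View pics/wrist9.png

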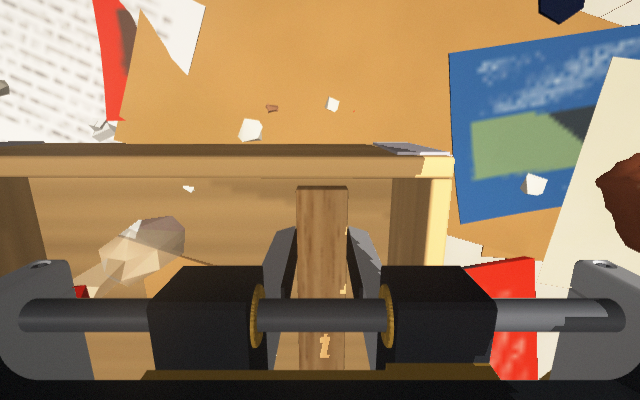

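Call:
jog_arm:
  turn:
    - [0, 0, 0]
    - [0, 0, 0]
    - [0, 0, 0]
    - [0, 0, 0]
  dp:
    - [0.4, 0, 0]
    - [0.4, 0, 0]
    - [0.15, 0, 0]
    - [0, 0, 0]
  gripper: [1, 1, 1, 1]

```text
clock: 18.88
eef_pos: [586.1, 87.6, 15.0]
eef_rot: [-2.097, 1.568, -0.354]
wrist_force: [0.2, 0.6, -0.6]
finger_gap: 29.7
```

Run:
```python
from h import *
from cell import *
p,R=report(manip.read_state())
```

```text
t 18.88 p [586.1  87.6  15. ] F [ 0.2  0.6 -0.6] M [ 0.08 -0.06 -0.01] gap 29.7 q [ 0.09  0.61  1.55 -0.    0.98 -1.66]
tool x [ 0.003 -0.001 -1.   ] z [-0.171  0.985 -0.001]
chest grasp pt [-42.1  73.7  33.8]
```

Call:
jog_arm:
  turn:
    - [0, 0, 0]
    - [0, 0, 0]
    - [0, 0, 0]
    - [0, 0, 0]
    - [0, 0, 0]
    - [0, 0, 0]
    - [0, 0, 0]
    - [0, 0, 0]
  dp:
    - [0.15, 0, 0]
    - [0, 0, 0]
    - [0, 0, 0]
    - [0, 0, 0]
    - [-0.5, 0, 0]
    - [-1.5, 0, 0]
    - [-3, 0, 0]
    - [-4, 0, 0]
  gripper: [1, 0.56, 0.56, 0.56, 0.56, 0.56, 0.56, 0.56]

```text
clock: 19.88
eef_pos: [585.0, 87.6, 106.2]
eef_rot: [2.66, 1.569, -1.88]
wrist_force: [0.3, 0.5, -0.2]
finger_gap: 41.1
```

Run:
```python
from h import *
from cell import *
p,R=report(manip.read_state())
im,d=camera("wrist"); cv2.imwrite(f"pics/wrist10.png",im[:,:,::-1])
```

```text
t 19.88 p [585.   87.6 106.2] F [ 0.3  0.5 -0.2] M [ 0.09 -0.15 -0.02] gap 41.1 q [ 0.09  0.49  1.5  -0.    1.15 -1.66]
tool x [-0.    -0.001 -1.   ] z [-0.171  0.985 -0.001]
chest grasp pt [-43.1  73.9 125. ]
```

View pics/wrist10.png

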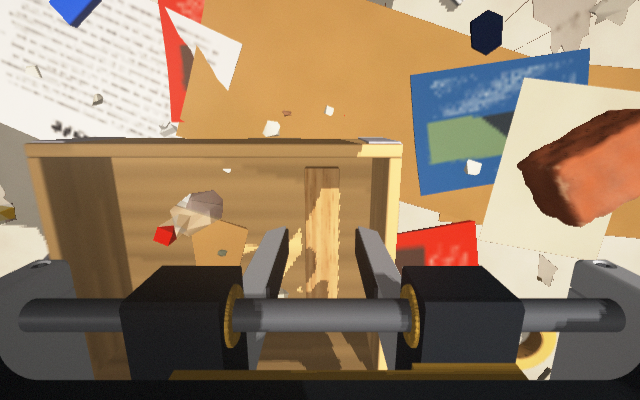

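The wrist view shows the lath flat on the chest floor, from (305,168) to (340,300), with the bottle undisturbed at (195,215). Next I'll model the stay linkage and plan breaking it.

```bash
cat > stay.py <<'E'
import numpy as np
from scipy.optimize import fsolve,brentq
P=np.array([-20,35.]);H=np.array([100,80.]);L1=92.
def A(th,a,b): return H+np.array([-a*np.cos(th)+b*np.sin(th),a*np.sin(th)+b*np.cos(th)])
def d(th,a,b): return np.linalg.norm(A(th,a,b)-P)
def D(L2,k): return np.sqrt(L1**2+L2**2-2*L1*L2*np.cos(np.pi-2.56+k))  # k=knee
L2,a,b=fsolve(lambda v:[d(t,v[1],v[2])-D(v[0],k) for t,k in((0,0),(1.40,2.56),(1.36,2.91))],[89,107,0])
def lid(k):
    return brentq(lambda t:d(t,a,b)-D(L2,k),0.0,1.399) if k<2.55 or k>2.57 else 1.40
def knob(k):
    th=lid(k);v=A(th,a,b)-P;dd=np.linalg.norm(v);al=np.arctan2(v[1],v[0])
    be=np.arccos((L1**2+dd**2-L2**2)/(2*L1*dd)); s=1 if k>2.56 else -1
    al=al+s*be;return P+L1*np.array([np.cos(al),np.sin(al)]),al
if __name__=="__main__":
    print(L2,a,b)
    for k in (2.91,2.8,2.7,2.56,2.45,2.3,2.2,2.1,2.0,1.9,1.8,1.7,1.0,0.01): q,al=knob(k);print(k,round(lid(k),3),np.round(q,1),round(np.degrees(al),1))
E
python3 stay.py
```

```text
98.99501777396698 110.84997565876711 9.405619593568145
2.91 1.36 [ 17.3 119.1] 66.1
2.8 1.381 [ 22.8 116.4] 62.3
2.7 1.394 [ 27.4 113.9] 59.0
2.56 1.4 [ 33.2 110.1] 54.7
2.45 1.396 [ 37.3 107. ] 51.5
2.3 1.378 [ 42.1 102.9] 47.5
2.2 1.358 [ 45.  100.1] 45.1
2.1 1.332 [47.6 97.4] 42.7
2.0 1.3 [49.9 94.8] 40.6
1.9 1.263 [52.  92.3] 38.5
1.8 1.221 [53.9 89.8] 36.6
1.7 1.175 [55.6 87.4] 34.7
1.0 0.756 [64.4 71.7] 23.5
0.01 0.008 [72. 36.] 0.6
```

```bash
cat >> h.py <<'E'
def tilt(phi):
    x=np.sin(phi)*EX-np.cos(phi)*EZ; z=np.cos(phi)*EX+np.sin(phi)*EZ; return np.stack([x,np.cross(z,x),z],1)
E
python3 - <<'E'
from h import *
from cell import *
p,R=report(manip.read_state())
plan(p,R,[(ch(-90,60,210),R,3),(ch(-110,-184,250),tool(0,EX),11)])
E
```

```text
t 19.93 p [587.3  87.9 112.5] F [1.3 0.1 6.7] M [ 0.05 -0.15  0.04] gap 41.3 q [ 0.09  0.48  1.5  -0.    1.16 -1.66]
tool x [ 0.008 -0.001 -1.   ] z [-0.172  0.985 -0.002]
chest grasp pt [-40.9  73.8 131.3]
turn [[0.0, 0.0, 0.0], [0.0, 0.0, 0.0], [0.0, 0.0, 0.0], [8.2, 0.0, 0.0], [8.2, 0.0, 0.0], [8.2, 0.0, 0.0], [8.2, 0.0, 0.0], [8.2, 0.0, 0.0], [8.2, 0.0, 0.0], [8.2, 0.0, 0.0], [8.2, 0.0, 0.0], [8.2, 0.0, 0.0], [8.2, 0.0, 0.0], [8.2, 0.0, 0.0]]
dp [[-3.26, 1.62, -0.46], [-3.26, 1.62, -0.46], [-3.26, 1.62, -0.46], [-0.36, 0.18, -2.22], [-0.36, -0.14, -2.22], [-0.36, -0.45, -2.18], [-0.36, -0.76, -2.09], [-0.36, -1.05, -1.96], [-0.36, -1.32, -1.8], [-0.36, -1.56, -1.59], [-0.36, -1.77, -1.35], [-0.36, -1.94, -1.09], [-0.36, -2.08, -0.8], [-0.36, -2.17, -0.5]]
```

Call:
jog_arm:
  turn:
    - [0, 0, 0]
    - [0, 0, 0]
    - [0, 0, 0]
    - [8.2, 0, 0]
    - [8.2, 0, 0]
    - [8.2, 0, 0]
    - [8.2, 0, 0]
    - [8.2, 0, 0]
  dp:
    - [-3.2, 1.6, -0.5]
    - [-3.2, 1.6, -0.5]
    - [-3.2, 1.6, -0.5]
    - [-0.4, 0.2, -2.2]
    - [-0.4, -0.1, -2.2]
    - [-0.4, -0.45, -2.2]
    - [-0.4, -0.8, -2.1]
    - [-0.4, -1.05, -2]
  gripper: [0.56, 0.56, 0.56, 0.56, 0.56, 0.56, 0.56, 0.56]

```text
clock: 20.92
eef_pos: [549.1, -49.0, 242.7]
eef_rot: [-1.047, 1.55, -0.038]
wrist_force: [0.3, -0.4, 0.5]
finger_gap: 41.3
```

Call:
jog_arm:
  turn:
    - [8.2, 0, 0]
    - [8.2, 0, 0]
    - [8.2, 0, 0]
    - [8.2, 0, 0]
    - [8.2, 0, 0]
    - [8.2, 0, 0]
  dp:
    - [-0.4, -1.3, -1.8]
    - [-0.4, -1.6, -1.6]
    - [-0.4, -1.8, -1.35]
    - [-0.4, -1.9, -1.1]
    - [-0.4, -2.1, -0.8]
    - [-0.4, -2.2, -0.5]
  gripper: [0.56, 0.56, 0.56, 0.56, 0.56, 0.56]

```text
clock: 21.68
eef_pos: [555.5, -187.4, 274.6]
eef_rot: [-0.223, 1.543, -0.103]
wrist_force: [0.3, 0.7, -0.3]
finger_gap: 41.1
```

Run:
```python
from h import *
from cell import *
p,R=report(manip.read_state())
Q=tilt(np.radians(35))
K=ch(17.3,-184,119.1)
print("target",K-91.2*Q[:,0])
plan(p,R,[(K-91.2*Q[:,0],Q,5)])
im,d=camera("scene"); cv2.imwrite("pics/scene11.png",cv2.resize(im[60:250,220:420,::-1],None,fx=3,fy=3,interpolation=cv2.INTER_CUBIC))
im,d=camera("top"); cv2.imwrite("pics/top11.png",cv2.resize(im[100:250,230:430,::-1],None,fx=4,fy=4,interpolation=cv2.INTER_CUBIC));np.save("pics/top11.npy",d)
```

```text
t 21.68 p [ 555.5 -187.4  274.6] F [ 0.3  0.7 -0.3] M [ 0.   -0.09 -0.03] gap 41.1 q [-0.39  0.32  1.33  0.01  1.46 -0.51]
tool x [ 0.028 -0.003 -1.   ] z [0.992 0.12  0.027]
chest grasp pt [-119.6 -191.9  293.4]
target [ 636.97198228 -165.14160684  193.80666644]
turn [[-0.5, -6.7, 0.3], [-0.5, -6.7, 0.3], [-0.5, -6.7, 0.3], [-0.5, -6.7, 0.3], [-0.5, -6.7, 0.3]]
dp [[1.66, 0.26, 1.63], [1.84, 0.23, 1.42], [1.99, 0.21, 1.2], [2.12, 0.19, 0.96], [2.22, 0.18, 0.71]]
```

View pics/scene11.png

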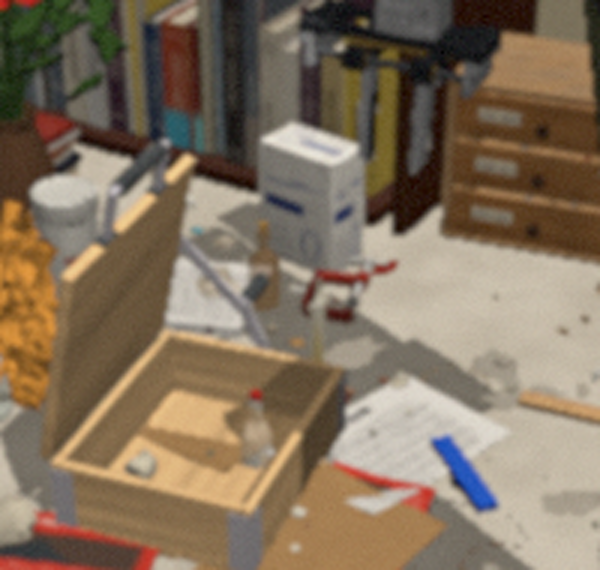

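View pics/top11.png

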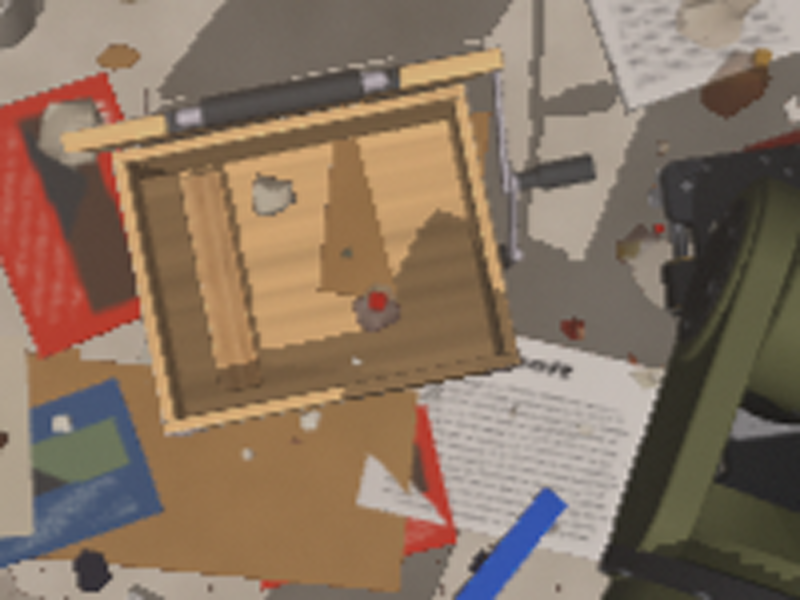

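The top view shows the lath inside, from (205,175) to (240,385), with the stone and bottle unmoved and the lid still locked. Now the pre-approach to the knob.

Call:
jog_arm:
  turn:
    - [-0.5, -6.7, 0.3]
    - [-0.5, -6.7, 0.3]
    - [-0.5, -6.7, 0.3]
    - [-0.5, -6.7, 0.3]
    - [-0.5, -6.7, 0.3]
    - [0, 0, 0]
  dp:
    - [1.5, 0.25, 1.5]
    - [1.6, 0.2, 1.4]
    - [1.8, 0.2, 1.2]
    - [1.9, 0.2, 0.9]
    - [2, 0.2, 0.6]
    - [0, 0, 0]
  gripper: [0.56, 0.56, 0.56, 0.56, 0.56, 0.56]

```text
clock: 22.52
eef_pos: [633.3, -162.1, 205.5]
eef_rot: [-0.008, 0.939, 0.18]
wrist_force: [0.0, -0.0, 0.5]
finger_gap: 41.7
```

Run:
```python
from h import *
from cell import *
p,R=report(manip.read_state())
Q=tilt(np.radians(35))
K=ch(17.3,-184,119.1)
c=calibration("wrist");im,d=camera("wrist"); cv2.imwrite("pics/wrist12.png",im[:,:,::-1])
print("knob ends px",[proj(c,ch(17.3,y,119.1)).round() for y in (-156,-192)])
plan(p,R,[(K+18.8*Q[:,0],Q,6)])
```

```text
t 22.52 p [ 633.3 -162.1  205.5] F [ 0.  -0.   0.5] M [-0.03  0.16 -0.03] gap 41.7 q [-0.45  0.27  1.69  0.55  0.73 -0.97]
tool x [ 0.581  0.106 -0.807] z [0.792 0.153 0.591]
chest grasp pt [ -49.2 -180.5  220.7]
knob ends px [array([316., 175.]), array([315., 212.])]
turn [[0.1, 0.2, -0.0], [0.1, 0.2, -0.0], [0.1, 0.2, -0.0], [0.1, 0.2, -0.0], [0.1, 0.2, -0.0], [0.1, 0.2, -0.0]]
dp [[2.02, -0.07, -0.11], [2.02, -0.07, -0.11], [2.02, -0.07, -0.1], [2.02, -0.06, -0.09], [2.02, -0.06, -0.08], [2.02, -0.06, -0.08]]
```

View pics/wrist12.png

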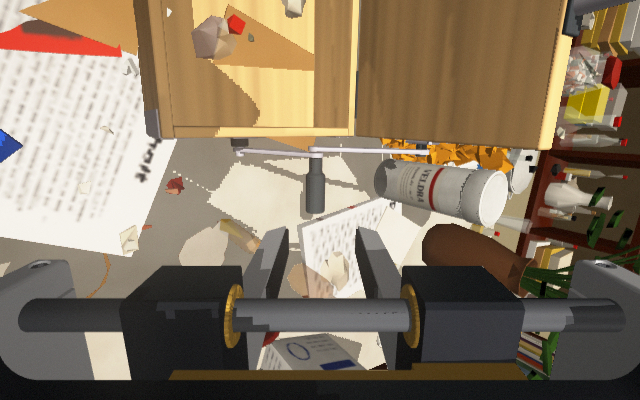

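The knob shows at (315,172) to (315,212), as predicted. Advancing so the fingers straddle it.

Call:
jog_arm:
  turn:
    - [0, 0.2, 0]
    - [0, 0.2, 0]
    - [0, 0.2, 0]
    - [0, 0.2, 0]
    - [0, 0.2, 0]
    - [0, 0.2, 0]
    - [0, 0, 0]
    - [0, 0, 0]
  dp:
    - [1.5, -0.05, -0.1]
    - [2, -0.05, -0.1]
    - [2, -0.05, -0.1]
    - [2, -0.05, -0.1]
    - [2, -0.05, -0.1]
    - [1.2, -0.05, -0.05]
    - [0.6, 0, 0]
    - [0, 0, 0]
  gripper: [0.56, 0.56, 0.56, 0.56, 0.56, 0.56, 0.56, 0.56]

```text
clock: 23.58
eef_pos: [701.3, -152.5, 112.8]
eef_rot: [-0.021, 0.963, 0.178]
wrist_force: [0.4, 0.3, 0.6]
finger_gap: 41.8
```

Run:
```python
from h import *
from cell import *
p,R=report(manip.read_state())
Q=tilt(np.radians(35))
K=ch(17.3,-184,119.1)
plan(p,R,[(K+18.8*Q[:,0],Q,1)])
```

```text
t 23.57 p [ 701.3 -152.5  112.8] F [0.4 0.3 0.6] M [-0.03  0.16  0.01] gap 41.8 q [-0.38  0.51  1.58  0.57  0.6  -0.98]
tool x [ 0.562  0.101 -0.821] z [0.804 0.166 0.571]
chest grasp pt [  19.8 -182.6  128.2]
turn [[1.5, -0.2, -0.2]]
dp [[0.6, -0.13, -0.72]]
```

Call:
jog_arm:
  turn:
    - [0.7, 0, 0]
    - [0.7, 0, 0]
    - [0, 0, 0]
    - [0, 0, 0]
    - [0, 0, 0]
  dp:
    - [0.3, -0.1, -0.4]
    - [0.2, 0, -0.3]
    - [0, 0, 0]
    - [0, 0, 0]
    - [0, 0, 0]
  gripper: [0.56, 0.56, 1, 1, 1]
  grip_force: 15

```text
clock: 24.2
eef_pos: [698.2, -154.8, 105.5]
eef_rot: [0.003, 0.962, 0.176]
wrist_force: [-0.2, -1.2, -1.7]
finger_gap: 17.4
```

Run:
```python
from h import *
from cell import *
import stay
p,R=report(manip.read_state())
g=p-18.8*R[:,0]; 
pts=[]
a0=np.radians(66.1)
P0=np.array([(g-CO)@EX,(g-CO)@EZ]); base=P0-92*np.array([np.cos(a0),np.sin(a0)]); print("implied pivot",base)
for al in np.radians([63,59.5,56,52.5,49,45.5,42.5,40]):
    q=base+92*np.array([np.cos(al),np.sin(al)]); pts.append((ch(q[0],(g-CO)@EY,q[1])+18.8*R[:,0],R,1))
plan(p,R,pts)
```

```text
t 24.2 p [ 698.2 -154.8  105.5] F [-0.2 -1.2 -1.7] M [-0.14  0.32 -0.09] gap 17.4 q [-0.39  0.52  1.59  0.58  0.58 -0.98]
tool x [ 0.563  0.1   -0.82 ] z [0.808 0.14  0.572]
chest grasp pt [  16.3 -184.3  121. ]
implied pivot [-20.94948122  36.84109358]
turn [[0.0, 0.0, 0.0], [0.0, 0.0, 0.0], [0.0, 0.0, 0.0], [0.0, 0.0, 0.0], [0.0, 0.0, 0.0], [0.0, 0.0, 0.0], [0.0, 0.0, 0.0], [0.0, 0.0, 0.0]]
dp [[0.43, -0.0, 0.25], [0.5, -0.0, 0.25], [0.52, -0.0, 0.22], [0.53, -0.0, 0.19], [0.54, -0.0, 0.15], [0.55, -0.0, 0.12], [0.48, -0.0, 0.08], [0.4, -0.0, 0.04]]
```

Call:
jog_arm:
  turn:
    - [0, 0, 0]
    - [0, 0, 0]
    - [0, 0, 0]
    - [0, 0, 0]
    - [0, 0, 0]
  dp:
    - [0.45, 0, 0.25]
    - [0.5, 0, 0.25]
    - [0.5, 0, 0.2]
    - [0.55, 0, 0.2]
    - [0.55, 0, 0.15]
  gripper: [1, 1, 1, 1, 1]

```text
clock: 24.82
eef_pos: [721.8, -150.7, 88.6]
eef_rot: [0.004, 0.964, 0.177]
wrist_force: [-3.3, -3.2, -1.0]
finger_gap: 17.2
```

Run:
```python
from h import *
from cell import *
p,R=report(manip.read_state())
g=p-18.8*R[:,0]; x,z=(g-CO)@EX,g[2]
al=np.degrees(np.arctan2(z-36.8,x+21)); print("al",al,np.hypot(z-36.8,x+21))
pts=[]
for a in np.linspace(al,39,6)[1:]:
    a=np.radians(a); pts.append((ch(-21+92*np.cos(a),(g-CO)@EY,36.8+92*np.sin(a))+18.8*R[:,0],R,1))
plan(p,R,pts)
im,d=camera("wrist"); cv2.imwrite("pics/wrist13.png",im[:,:,::-1])
```

```text
t 24.82 p [ 721.8 -150.7   88.6] F [-3.3 -3.2 -1. ] M [-0.42  0.85 -0.11] gap 17.2 q [-0.36  0.58  1.53  0.57  0.57 -0.95]
tool x [ 0.562  0.1   -0.821] z [0.809 0.141 0.57 ]
chest grasp pt [  40.3 -184.3  104.1]
al 47.650487089435046 91.04297896721057
turn [[0.0, 0.0, 0.0], [0.0, 0.0, 0.0], [0.0, 0.0, 0.0], [0.0, 0.0, 0.0], [0.0, 0.0, 0.0]]
dp [[0.25, -0.0, 0.15], [0.27, -0.0, 0.05], [0.27, -0.0, 0.04], [0.28, -0.0, 0.03], [0.28, -0.0, 0.02]]
```

View pics/wrist13.png

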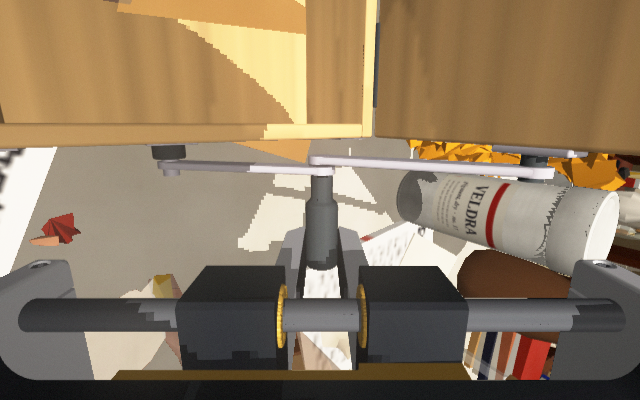

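The knob is gripped at (320,230) with low forces, at about knee 2.3. I'll continue to a knee of about 1.95.

Call:
jog_arm:
  turn:
    - [0, 0, 0]
    - [0, 0, 0]
    - [0, 0, 0]
    - [0, 0, 0]
    - [0, 0, 0]
  dp:
    - [0.3, 0, 0.08]
    - [0.3, 0, 0.05]
    - [0.3, 0, 0.05]
    - [0.25, 0, 0.03]
    - [0, 0, 0]
  gripper: [1, 1, 1, 1, 1]

```text
clock: 25.5
eef_pos: [730.7, -149.2, 79.3]
eef_rot: [0.004, 0.964, 0.177]
wrist_force: [-2.0, -2.2, -2.2]
finger_gap: 17.5
```

Run:
```python
from h import *
from cell import *
p,R=report(manip.read_state())
g=p-18.8*R[:,0]; x,z=(g-CO)@EX,g[2]
al=np.degrees(np.arctan2(z-36.8,x+21)); print("al",al,np.hypot(z-36.8,x+21))
im,d=camera("top");np.save("pics/top14.npy",d);c=calibration("top");W=cloud(c,d)-CO
cv2.imwrite("pics/top14.png",cv2.resize(im[100:250,230:430,::-1],None,fx=4,fy=4,interpolation=cv2.INTER_CUBIC))
im,d=camera("scene"); cv2.imwrite("pics/scene14.png",cv2.resize(im[60:250,220:420,::-1],None,fx=3,fy=3,interpolation=cv2.INTER_CUBIC))
```

```text
t 25.5 p [ 730.7 -149.2   79.3] F [-2.  -2.2 -2.2] M [-0.41  0.69 -0.1 ] gap 17.5 q [-0.36  0.61  1.51  0.58  0.56 -0.95]
tool x [ 0.561  0.1   -0.822] z [0.809 0.14  0.57 ]
chest grasp pt [  49.4 -184.3   94.7]
al 39.451968073954575 91.12471694092177
```

View pics/top14.png

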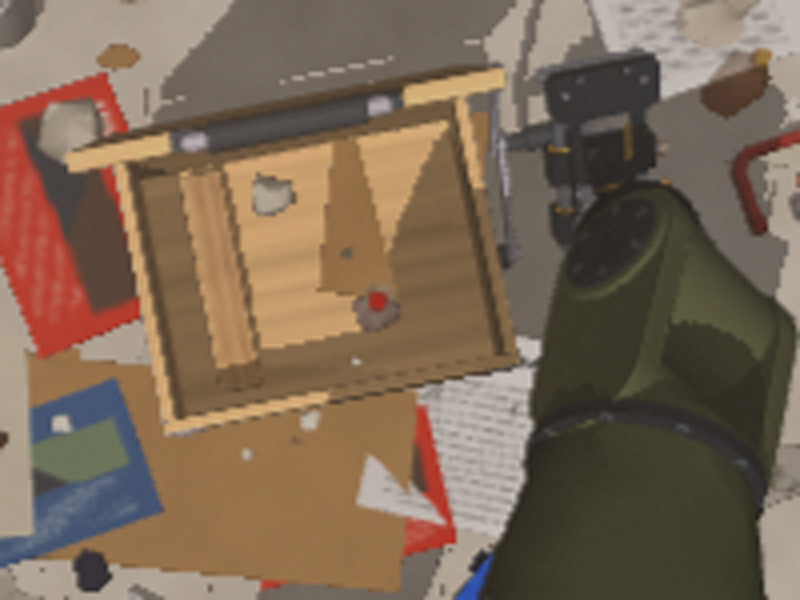

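View pics/scene14.png

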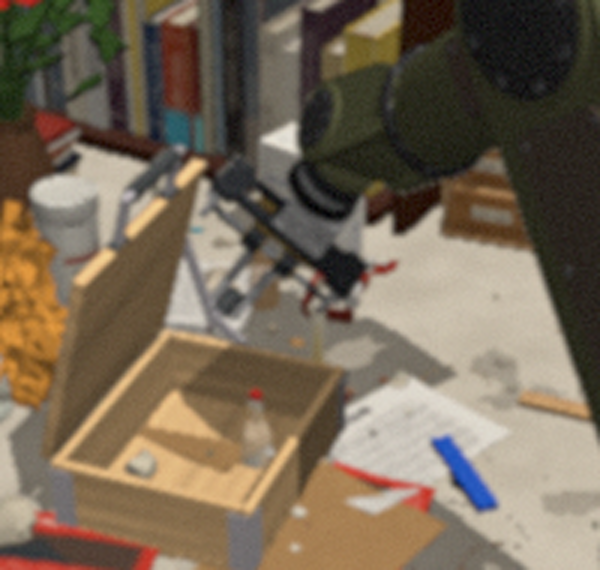

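Call:
jog_arm:
  turn:
    - [0, 0, 0]
    - [0, 0, 0]
    - [0, 0, 0]
    - [0, 0, 0]
    - [0, 0, 0]
    - [0, 0, 0]
    - [0, 0, 0]
    - [0, 0, 0]
  dp:
    - [0, 0, 0]
    - [0, 0, 0]
    - [0, 0, 0]
    - [-1, 0, 0]
    - [-2, 0, 0]
    - [-3, 0, 0]
    - [-3, 0, 0]
    - [-3, 0, 0]
  gripper: [0.56, 0.56, 0.56, 0.56, 0.56, 0.56, 0.56, 0.56]

```text
clock: 26.6
eef_pos: [661.0, -160.7, 182.6]
eef_rot: [0.004, 0.963, 0.177]
wrist_force: [0.2, 0.6, 0.1]
finger_gap: 41.6
```

Run:
```python
from h import *
from cell import *
import stay
p,R=report(manip.read_state())
im,d=camera("top");c=calibration("top")
cv2.imwrite("pics/top15.png",cv2.resize(im[100:250,230:430,::-1],None,fx=4,fy=4,interpolation=cv2.INTER_CUBIC))
# table of predicted pixel for handle and knob vs knee
for k in (2.91,2.3,2.1,2.0,1.9,1.8,1.7):
    th=stay.lid(k);q,_=stay.knob(k)
    h=ch(100-252.1*np.cos(th+.028),0,80+252.1*np.sin(th+.028))
    f=lambda u:np.round((u-np.array([230,100]))*4)
    print(k,round(th,3),"handle crop px",f(proj(c,h)),"knob",f(proj(c,ch(q[0],-174,q[1]))))
plan(p,R,[(ch(-70,-150,260),tool(0,EX),5)])
```

```text
t 26.6 p [ 661.  -160.7  182.6] F [0.2 0.6 0.1] M [-0.04  0.14 -0.01] gap 41.6 q [-0.42  0.35  1.63  0.52  0.71 -0.91]
tool x [ 0.562  0.101 -0.821] z [0.808 0.141 0.571]
chest grasp pt [ -21.4 -183.8  198. ]
2.91 1.36 handle crop px [282.  94.] knob [564. 172.]
2.3 1.378 handle crop px [280.  85.] knob [553. 140.]
2.1 1.332 handle crop px [285. 107.] knob [551. 134.]
2.0 1.3 handle crop px [288. 123.] knob [550. 132.]
1.9 1.263 handle crop px [291. 140.] knob [549. 130.]
1.8 1.221 handle crop px [295. 160.] knob [547. 128.]
1.7 1.175 handle crop px [300. 182.] knob [547. 126.]
turn [[0.0, 7.0, -0.0], [0.0, 7.0, -0.0], [0.0, 7.0, -0.0], [0.0, 7.0, -0.0], [0.0, 7.0, -0.0]]
dp [[-1.95, 0.68, -0.09], [-1.92, 0.68, -0.33], [-1.87, 0.68, -0.56], [-1.79, 0.68, -0.78], [-1.68, 0.68, -0.99]]
```

View pics/top15.png

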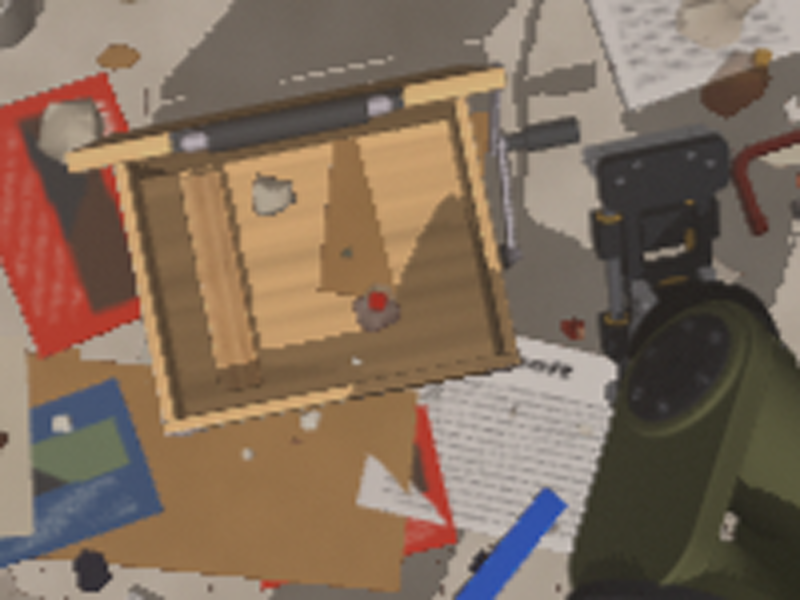

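The handle is at (287,123) and the knob at (548,133), which gives knee ≈ 2.0 and lid ≈ 1.30. It stands by itself with the stay broken. Now I'll go to the handle from above.

Run:
```python
from h import *
from cell import *
p,R=pose(manip.read_state())
plan(p,R,[(ch(-70,-150,385),tool(0,EX),6),(ch(39,-3,390),tool(0,EX),5)])
```

```text
turn [[0.0, 5.8, -0.0], [0.0, 5.8, -0.0], [0.0, 5.8, -0.0], [0.0, 5.8, -0.0], [0.0, 5.8, -0.0], [0.0, 5.8, -0.0], [0.0, 0.0, 0.0], [0.0, 0.0, 0.0], [0.0, 0.0, 0.0], [0.0, 0.0, 0.0], [0.0, 0.0, 0.0]]
dp [[-3.27, 0.58, 1.1], [-3.37, 0.58, 0.76], [-3.43, 0.58, 0.41], [-3.45, 0.58, 0.06], [-3.44, 0.58, -0.29], [-3.39, 0.58, -0.64], [-0.1, 2.94, 2.18], [-0.1, 2.94, 2.18], [-0.1, 2.94, 2.18], [-0.1, 2.94, 2.18], [-0.1, 2.94, 2.18]]
```

Call:
jog_arm:
  turn:
    - [0, 5.8, 0]
    - [0, 5.8, 0]
    - [0, 5.8, 0]
    - [0, 5.8, 0]
    - [0, 5.8, 0]
    - [0, 5.8, 0]
    - [0, 0, 0]
  dp:
    - [-3.3, 0.6, 0.4]
    - [-3.4, 0.6, 0.2]
    - [-3.4, 0.6, 0.2]
    - [-3.5, 0.6, 0]
    - [-3.4, 0.6, -0.3]
    - [-3.4, 0.6, -0.6]
    - [-0.5, 0, 0]
  gripper: [0.52, 0.52, 0.52, 0.52, 0.52, 0.52, 0.52]

```text
clock: 27.52
eef_pos: [580.5, -137.7, 391.4]
eef_rot: [-2.842, 1.559, -2.674]
wrist_force: [0.2, -0.4, -0.7]
finger_gap: 45.0
```

Run:
```python
from h import *
from cell import *
p,R=report(manip.read_state())
plan(p,R,[(ch(39,-3,390),tool(0,EX),6)])
```

```text
t 27.52 p [ 580.5 -137.7  391.4] F [ 0.2 -0.4 -0.7] M [ 0.01 -0.13  0.02] gap 45.0 q [-0.29  0.36  1.02 -0.01  1.77 -0.46]
tool x [-0.011 -0.005 -1.   ] z [ 0.986  0.168 -0.012]
chest grasp pt [ -85.8 -147.3  410.2]
turn [[-0.0, -0.1, 0.0], [-0.0, -0.1, 0.0], [-0.0, -0.1, 0.0], [-0.0, -0.1, 0.0], [-0.0, -0.1, 0.0], [-0.0, -0.1, 0.0]]
dp [[-0.01, 2.41, 2.08], [-0.0, 2.41, 2.08], [0.0, 2.41, 2.08], [0.01, 2.41, 2.08], [0.01, 2.41, 2.08], [0.02, 2.41, 2.08]]
```

Call:
jog_arm:
  turn:
    - [0, -0.1, 0]
    - [0, -0.1, 0]
    - [0, -0.1, 0]
    - [0, -0.1, 0]
    - [0, -0.1, 0]
    - [0, -0.1, 0]
    - [0, 0, 0]
  dp:
    - [0, 2.4, 2]
    - [0, 2.4, 2.1]
    - [0, 2.4, 2.1]
    - [0, 2.4, 2.1]
    - [0, 2.4, 2.1]
    - [0, 1.6, 1.4]
    - [0, 0, 0]
  gripper: [0.52, 0.52, 0.52, 0.52, 0.52, 0.52, 0.52]

```text
clock: 28.4
eef_pos: [678.1, 19.2, 382.6]
eef_rot: [0.172, 1.566, 0.339]
wrist_force: [-0.7, 0.2, 0.3]
finger_gap: 45.1
```

Run:
```python
from h import *
from cell import *
p,R=report(manip.read_state())
c=calibration("wrist");im,d=camera("wrist"); cv2.imwrite("pics/wrist16.png",im[:,:,::-1])
for th in (1.25,1.3,1.35):
    print(th,[proj(c,ch(100-252.1*np.cos(th+.028),y,80+252.1*np.sin(th+.028))).round(1) for y in(-43,0,43)])
plan(p,R,[(ch(39.3,-3,306),tool(0,EX),5)])
```

```text
t 28.4 p [678.1  19.2 382.6] F [-0.7  0.2  0.3] M [-0.03 -0.09  0.02] gap 45.1 q [-0.03  0.58  0.72  0.    1.83 -0.19]
tool x [ 0.004  0.002 -1.   ] z [0.986 0.167 0.005]
chest grasp pt [ 36.9  -9.4 401.4]
1.25 [array([310. , 251.5]), array([309.2, 201.8]), array([308.4, 147.6])]
1.3 [array([324.6, 253.1]), array([324.4, 202.8]), array([324.3, 147.9])]
1.35 [array([339.7, 254.3]), array([340.2, 203.5]), array([340.7, 148.1])]
turn [[-0.0, 0.1, -0.0], [-0.0, 0.1, -0.0], [-0.0, 0.1, -0.0], [-0.0, 0.1, -0.0], [-0.0, 0.1, -0.0]]
dp [[1.53, 0.13, 0.04], [1.53, 0.13, 0.04], [1.53, 0.13, 0.04], [1.53, 0.13, 0.04], [1.53, 0.13, 0.04]]
```

View pics/wrist16.png

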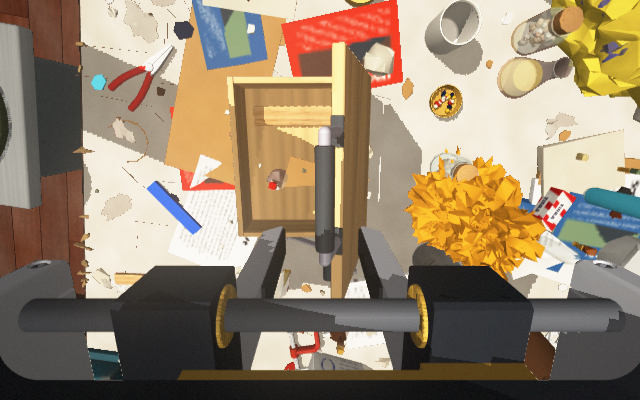

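The tube is at column 324, rows 147 to 253, exactly the prediction for lid 1.30. Descending to grip it.

Call:
jog_arm:
  turn:
    - [0, 0, 0]
    - [0, 0, 0]
    - [0, 0, 0]
    - [0, 0, 0]
    - [0, 0, 0]
    - [0, 0, 0]
    - [0, 0, 0]
  dp:
    - [1.3, 0.1, 0.05]
    - [1.6, 0.1, 0.05]
    - [1.6, 0.1, 0.05]
    - [1.5, 0.1, 0.05]
    - [1, 0.1, 0]
    - [0.5, 0, 0]
    - [0, 0, 0]
  gripper: [0.52, 0.52, 0.52, 0.52, 0.52, 0.52, 0.52]

```text
clock: 29.32
eef_pos: [677.4, 16.7, 305.9]
eef_rot: [0.093, 1.561, 0.253]
wrist_force: [0.1, 0.3, 0.0]
finger_gap: 45.1
```

Run:
```python
from h import *
from cell import *
p,R=report(manip.read_state())
plan(p,R,[(ch(39.3,-3,306),tool(0,EX),1)])
```

```text
t 29.32 p [677.4  16.7 305.9] F [0.1 0.3 0. ] M [-0.03 -0.1  -0.01] gap 45.1 q [-0.03  0.56  0.93  0.    1.64 -0.19]
tool x [ 0.009  0.002 -1.   ] z [0.987 0.16  0.009]
chest grasp pt [ 35.7 -11.7 324.7]
turn [[-0.6, 0.5, -0.0]]
dp [[-0.01, 0.87, 0.33]]
```

Call:
jog_arm:
  turn:
    - [-0.5, 0.4, 0]
    - [0, 0, 0]
    - [0, 0, 0]
    - [0, 0, 0]
    - [0, 0, 0]
  dp:
    - [0, 0.4, 0.35]
    - [0, 0, 0]
    - [0, 0, 0]
    - [0, 0, 0]
    - [0, 0, 0]
  gripper: [0.52, 1, 1, 1, 1]
  grip_force: 30

```text
clock: 29.95
eef_pos: [680.8, 21.7, 307.1]
eef_rot: [0.143, 1.567, 0.314]
wrist_force: [-0.6, 0.1, 0.2]
finger_gap: 14.9
```

Run:
```python
from h import *
from cell import *
p,R=report(manip.read_state());a=lidang(p,R)
g=p-18.8*R[:,0]
arc(p,R,np.linspace(a,a-.36,9)[1:],r=252.1)
```

```text
t 29.95 p [680.8  21.7 307.1] F [-0.6  0.1  0.2] M [-0.03 -0.06 -0.01] gap 14.9 q [-0.02  0.57  0.91  0.    1.66 -0.19]
tool x [ 0.004  0.001 -1.   ] z [0.985 0.17  0.004]
chest grasp pt [ 40.   -7.4 325.9]
lid angle 1.303 r 253.2
turn [[-0.1, 0.2, -0.0], [0.0, 0.0, 0.0], [0.0, 0.0, 0.0], [0.0, 0.0, 0.0], [0.0, 0.0, 0.0], [0.0, 0.0, 0.0], [0.0, 0.0, 0.0], [0.0, 0.0, 0.0]]
dp [[0.39, -0.0, -1.08], [0.34, 0.0, -1.08], [0.39, -0.0, -1.06], [0.44, -0.0, -1.05], [0.49, 0.0, -1.03], [0.53, -0.0, -1.0], [0.58, 0.0, -0.98], [0.62, -0.0, -0.95]]
```

Call:
jog_arm:
  turn:
    - [0, 0, 0]
    - [0, 0, 0]
    - [0, 0, 0]
    - [0, 0, 0]
    - [0, 0, 0]
    - [0, 0, 0]
    - [0, 0, 0]
    - [0, 0, 0]
  dp:
    - [0.25, 0, -1.0]
    - [0.35, 0, -1.1]
    - [0.4, 0, -1.05]
    - [0.45, 0, -1.05]
    - [0.5, 0, -1.0]
    - [0.55, 0, -1.0]
    - [0.6, 0, -1.0]
    - [0.6, 0, -0.95]
  gripper: [1, 1, 1, 1, 1, 1, 1, 1]

```text
clock: 30.95
eef_pos: [598.6, 7.5, 270.0]
eef_rot: [0.031, 1.563, 0.201]
wrist_force: [3.2, 0.6, -4.6]
finger_gap: 15.1
```

Run:
```python
from h import *
from cell import *
p,R=report(manip.read_state());a=lidang(p,R)
arc(p,R,np.linspace(a,a-.36,9)[1:],r=252.8)
```

```text
t 30.95 p [598.6   7.5 270. ] F [ 3.2  0.6 -4.6] M [-0.04 -0.59 -0.01] gap 15.1 q [-0.05  0.37  1.28  0.    1.48 -0.22]
tool x [ 0.007  0.001 -1.   ] z [0.985 0.17  0.007]
chest grasp pt [-43.5  -7.3 288.8]
lid angle 0.941 r 253.4
turn [[-0.1, 0.4, -0.0], [0.0, 0.0, 0.0], [0.0, 0.0, 0.0], [0.0, 0.0, 0.0], [0.0, 0.0, 0.0], [0.0, 0.0, 0.0], [0.0, 0.0, 0.0], [0.0, 0.0, 0.0]]
dp [[0.7, -0.0, -0.91], [0.71, 0.0, -0.89], [0.75, -0.0, -0.86], [0.78, -0.0, -0.82], [0.82, -0.0, -0.79], [0.85, 0.0, -0.75], [0.89, -0.0, -0.71], [0.92, 0.0, -0.67]]
```

Call:
jog_arm:
  turn:
    - [0, 0.2, 0]
    - [0, 0.2, 0]
    - [0, 0, 0]
    - [0, 0, 0]
    - [0, 0, 0]
    - [0, 0, 0]
    - [0, 0, 0]
    - [0, 0, 0]
  dp:
    - [0.65, 0, -0.9]
    - [0.7, 0, -0.9]
    - [0.75, 0, -0.85]
    - [0.8, 0, -0.8]
    - [0.8, 0, -0.8]
    - [0.85, 0, -0.75]
    - [0.9, 0, -0.7]
    - [0.9, 0, -0.65]
  gripper: [1, 1, 1, 1, 1, 1, 1, 1]

```text
clock: 31.95
eef_pos: [533.1, -3.7, 203.0]
eef_rot: [0.196, 1.569, 0.366]
wrist_force: [4.7, 0.2, -4.4]
finger_gap: 15.1
```

Run:
```python
from h import *
from cell import *
p,R=report(manip.read_state());a=lidang(p,R)
arc(p,R,np.linspace(a,a-.36,9)[1:],r=252.8)
```

```text
t 31.95 p [533.1  -3.7 203. ] F [ 4.7  0.2 -4.4] M [ 0.08 -0.91 -0.06] gap 15.1 q [-0.08  0.26  1.57  0.    1.3  -0.25]
tool x [ 0.001  0.001 -1.   ] z [0.986 0.169 0.001]
chest grasp pt [-109.9   -7.2  221.8]
lid angle 0.566 r 253.3
turn [[-0.1, 0.1, -0.0], [0.0, 0.0, 0.0], [0.0, 0.0, 0.0], [0.0, 0.0, 0.0], [0.0, 0.0, 0.0], [0.0, 0.0, 0.0], [0.0, 0.0, 0.0], [0.0, 0.0, 0.0]]
dp [[0.98, -0.0, -0.58], [0.98, 0.0, -0.57], [1.01, -0.0, -0.53], [1.03, -0.0, -0.48], [1.05, -0.0, -0.43], [1.07, -0.0, -0.39], [1.09, 0.0, -0.34], [1.1, 0.0, -0.29]]
```

Call:
jog_arm:
  turn:
    - [0, 0, 0]
    - [0, 0, 0]
    - [0, 0, 0]
    - [0, 0, 0]
    - [0, 0, 0]
    - [0, 0, 0]
    - [0, 0, 0]
    - [0, 0, 0]
  dp:
    - [0.95, 0, -0.55]
    - [1, 0, -0.55]
    - [1, 0, -0.5]
    - [1.05, 0, -0.45]
    - [1.05, 0, -0.4]
    - [1.05, 0, -0.4]
    - [1.1, 0, -0.35]
    - [1.0, 0, -0.25]
  gripper: [1, 1, 1, 1, 1, 1, 1, 1]

```text
clock: 32.95
eef_pos: [496.3, -10.0, 115.3]
eef_rot: [0.256, 1.57, 0.426]
wrist_force: [0.7, 1.2, -2.0]
finger_gap: 15.5
```

Run:
```python
from h import *
from cell import *
p,R=report(manip.read_state());a=lidang(p,R)
arc(p,R,np.linspace(a,0.0,8)[1:],r=252.8)
```

```text
t 32.95 p [496.3 -10.  115.3] F [ 0.7  1.2 -2. ] M [-0.02 -0.3  -0.04] gap 15.5 q [-0.09  0.28  1.77  0.    1.09 -0.26]
tool x [ 0.001  0.    -1.   ] z [0.986 0.169 0.001]
chest grasp pt [-147.2   -7.1  134.1]
lid angle 0.187 r 253.0
turn [[-0.1, 0.1, -0.0], [0.0, 0.0, 0.0], [0.0, 0.0, 0.0], [0.0, 0.0, 0.0], [0.0, 0.0, 0.0], [0.0, 0.0, 0.0], [0.0, 0.0, 0.0]]
dp [[0.67, -0.0, -0.11], [0.67, 0.0, -0.12], [0.67, -0.0, -0.1], [0.67, 0.0, -0.08], [0.67, -0.0, -0.06], [0.67, 0.0, -0.05], [0.68, 0.0, -0.03]]
```

Call:
jog_arm:
  turn:
    - [0, 0, 0]
    - [0, 0, 0]
    - [0, 0, 0]
    - [0, 0, 0]
    - [0, 0, 0]
    - [0, 0, 0]
    - [0, 0, 0]
    - [0, 0, 0]
  dp:
    - [0.8, 0, -0.15]
    - [0.8, 0, -0.1]
    - [0.7, 0, -0.1]
    - [0.6, 0, -0.1]
    - [0.6, 0, -0.05]
    - [0.5, 0, 0]
    - [0.3, 0, 0]
    - [0.2, 0, 0]
  gripper: [1, 1, 1, 1, 1, 1, 1, 1]

```text
clock: 33.95
eef_pos: [491.0, -11.0, 68.0]
eef_rot: [0.724, 1.571, 0.894]
wrist_force: [-15.7, 0.3, 34.1]
finger_gap: 15.2
```

Run:
```python
from h import *
from cell import *
p,R=report(manip.read_state());a=lidang(p,R)
```

```text
t 33.95 p [491. -11.  68.] F [-15.7   0.3  34.1] M [0.11 2.75 0.06] gap 15.2 q [-0.1   0.34  1.82  0.    0.98 -0.27]
tool x [ 0.  0. -1.] z [0.986 0.169 0.   ]
chest grasp pt [-152.6   -7.2   86.8]
lid angle -0.001 r 252.7
```

The lid is shut and pressed home. I'll relax the press, open the fingers and withdraw upward.

Call:
jog_arm:
  turn:
    - [0, 0, 0]
    - [0, 0, 0]
    - [0, 0, 0]
    - [0, 0, 0]
    - [0, 0, 0]
    - [0, 0, 0]
    - [0, 0, 0]
    - [0, 0, 0]
  dp:
    - [-0.1, 0, 0]
    - [0, 0, 0]
    - [0, 0, 0]
    - [0, 0, 0]
    - [-0.5, 0, 0]
    - [-1.5, 0, 0]
    - [-2.5, 0, 0]
    - [-3.5, 0, 0]
  gripper: [1, 0.54, 0.54, 0.54, 0.54, 0.54, 0.54, 0.54]

```text
clock: 34.95
eef_pos: [490.6, -10.9, 152.2]
eef_rot: [2.615, 1.569, 2.785]
wrist_force: [0.4, -0.2, 0.3]
finger_gap: 43.1
```

Call:
jog_arm:
  turn:
    - [0, 0, 0]
    - [0, 0, 0]
    - [0, 0, 0]
    - [0, 0, 0]
    - [0, 0, 0]
  dp:
    - [-4, 0, -1]
    - [-4, 0, -2]
    - [-2, -3, -2]
    - [0, -4, -1]
    - [0, 0, 0]
  gripper: [0.54, 0.54, 0.54, 0.54, 0.54]

```text
clock: 35.58
eef_pos: [442.1, -91.8, 264.2]
eef_rot: [-0.389, 1.561, -0.218]
wrist_force: [-0.4, 1.3, 0.6]
finger_gap: 43.3
```

Run:
```python
from h import *
from cell import *
p,R=report(manip.read_state())
im,d=camera("top");c=calibration("top");W=cloud(c,d)-CO
cv2.imwrite("pics/top20.png",im[:,:,::-1])
X=W@EX;Y=W@EY;k=(abs(Y)<90)
for x in (-90,-60,0,60): m=k&(abs(X-x)<6)&(W[:,:,2]<300); print(x,np.nanmedian(W[:,:,2][m]),m.sum())
im,d=camera("scene"); cv2.imwrite("pics/scene20.png",im[:,:,::-1])
W=cloud(calibration("scene"),d)-CO;X=W@EX;Y=W@EY;k=(abs(Y)<90)
for x in (-90,-60,0,60): m=k&(abs(X-x)<6)&(W[:,:,2]<130)&(W[:,:,2]>60); print(x,np.nanmedian(W[:,:,2][m]),m.sum())
```

```text
t 35.58 p [442.1 -91.8 264.2] F [-0.4  1.3  0.6] M [ 0.01 -0.08  0.01] gap 43.3 q [-0.29  0.03  1.7   0.    1.4  -0.46]
tool x [ 0.009 -0.002 -1.   ] z [0.985 0.171 0.009]
chest grasp pt [-214.6  -78.5  283. ]
-90 91.59927938860545 282
-60 91.55711852694412 285
0 91.7114274609371 282
60 91.6910062592716 281
-90 91.08108113042795 159
-60 91.22871295653795 149
0 91.00883382659765 145
60 90.57130344766006 140
```

View pics/top20.png

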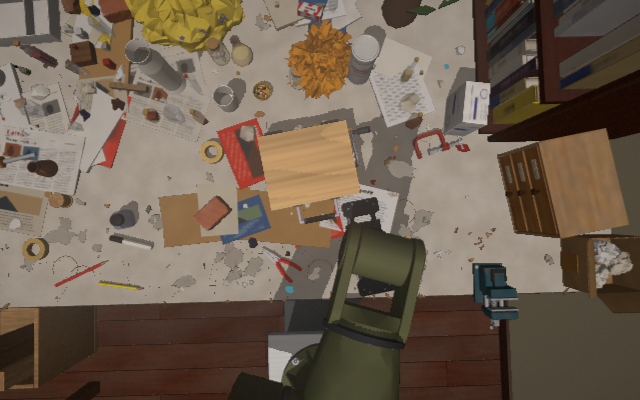

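View pics/scene20.png

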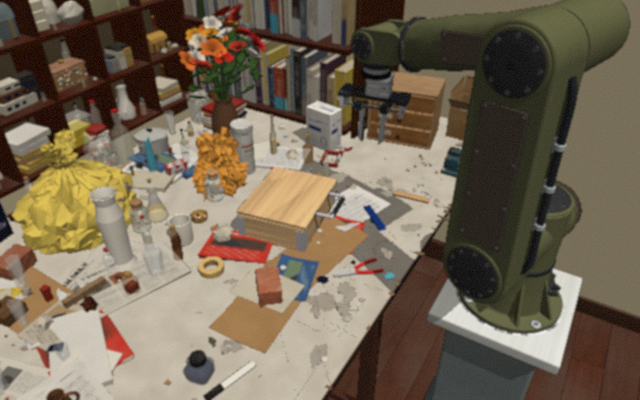

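The lid is flat at 91.6 mm from x = -90 to 60, the same as at the start. The clay block is at (212,213) and the tape roll at (211,152), both unmoved. The robot is clear, so I'm signing off.

Run:
```python
from cell import order
print(order.sign_off())
```

```text
the job is handed in; nothing more can be done
None
```

The lath is in the chest and the lid is fully shut. I handed the job in at about 35.6 s of the 72 s allowed; no verdict is reported.

**What I did**
- I raised the lid by its handle to the stop at about 1.40, let go, and the stay locked.
- I laid the larger plain lath flat on the chest floor.
- I gripped the knob and took it back to a knee of about 2.0. The lid stood by itself at about 1.30.
- I regripped the handle, lowered the lid under control all the way to shut, then released and withdrew.

**Last checks**
- **Lid:** it lies level at 91.6 mm in the top view and about 91 mm in the scene view, the same as at the start. The lid angle by the gripper was -0.001 at closing.
- **Lath:** the top view showed it inside before closing, beside a bottle and a stone already there, both unmoved.
- **Bystanders:** the clay block, tape roll, and blue and short laths look unmoved.

**What went wrong or disagreed**
- The first close on the lath was 9 mm too high after a fast descent drifted. I reopened and regripped.
- Closing the lid ended with about 34 N of push at the wrist through the handle grip. I relaxed it before release.
- I did not see any contact of the arm or gripper body with the scene.

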